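Load the twin-pin welding fixture from the parts box

ROBOT

A 6-joint arm with a two-finger parallel gripper is mounted at the origin on the work surface. World frame = base frame: x ahead of the robot, y to its left, z up, the work surface at z = 0. Lengths are in m, angles in rad, forces in N, time in s.
With the tool pointing down it reaches from about 0.3 to 0.775 m from the base axis. Payload 14.6 kg.
Tool frame: the origin (TCP) lies on the centre line of the jaws, within the pads' length; the fingertips stand 19 mm ahead of it and the grasp point (between the pads) is the TCP; y points along the fingers, x is the direction in which the jaws open and shut, and the axes are right-handed (so a half turn about y gives the same grasp; the last joint's range is limited). The gripper opens to 94 mm and grips with 3 to 60 N. Pads are 16 mm wide; open, the fingers measure 119 mm over their backs; the gripper's body (75 mm by 177 mm) begins 78 mm behind the grasp point.
Start: joints at [-1.399, 0.3, 1.521, -0, 1.321, -0.067], TCP at [0.13, -0.534, 0.224] pointing down, gripper open.
Joint ranges: [-3.03, 3.03], [-0.79, 2.21], [0.23, 2.52], [-1.04, 4.18], [0, 3.07], [-2.55, 2.55]. Speed limits (rad/s): [2.22, 2.22, 2.57, 3.14, 3.14, 3.14].

INTERFACE

Orientations are given as [roll, pitch, yaw] about the fixed x, y, z axes, in that order (R = Rz(yaw) Ry(pitch) Rx(roll)).
In Python, from station import ctrl, optics gives the robot as it stands.
- The arm moves only by the tool jog_arm, never from a script. Its argument "targets" is a list of rows, each a list of 3 entries, a list of its own where there are three numbers: the finger opening in cm, from 0 to 9.4, then the shift along the tool's x, y, z in cm, then the turn about the tool's y in rad. A call has 1 to 10 rows; each row is the pose to reach, as a shift and turn from the pose commanded when the call began, along the tool's axes at that moment; what a row does not reach only later rows make up. A row lasts 1/10 s, in which the tool goes at most 50 mm and 8.59 degrees, less where a joint would pass 70% of its speed; a pose out of reach is approached as far as the arm can. A call with a gripper value outside its range is refused whole. The fingers move at their own pace and stop on an object; "grip_force" is the grip in N (left out, the last holds). Time passes only in rows, so rows that repeat a pose let the fingers close. It gives the time, the measured TCP pose, the force and the opening at its end, in the units of the state.
- ctrl.get_obs(): the state, without advancing time (a new reading comes with each control period).
- optics.camera(name): name is "scene" or "top" or "wrist"; returns a dict with "img" (420x560x3 uint8, red, green, blue), "range_z" (420x560 float32, m along the optical axis (not along the pixel's ray), 0 where there is no reading), "camera_matrix" (3x3 intrinsics, pixels), "k1" (the pictures are not rectified: a ray, as slopes to the right and down, at radius r is drawn at 1 + k1 r^2 times it, then the intrinsics apply), "world_to_cam" (4x4, takes a point from world to camera coordinates); the wrist camera has in their place "mount" (4x4, takes a point from camera to tool coordinates, whose origin is the TCP and whose axes are the tool frame's). Camera axes: x right, y up, looking along -z (the intrinsics and any distortion apply to the point x, -y, -z); pixel columns grow to the right and rows downward; lengths in m; the calibration is good to about 2 mm. A picture is of the moment at which its call begins: read the wrist's pose just before it.
- ctrl.hand_in(): hands the job in, once; it reports no verdict.
The state is a dict: "time_s": time; "qpos": joint angles; "joint_vel": joint speeds; "tau": joint torques, N m; "ee_pos": TCP position; "eef_rot": TCP orientation; "force": force on the tool from outside, world axes, zero at the start; "moment": the same for the moment, N m; "grip_width": finger opening in m.
Only numpy, scipy, OpenCV 4.12 (cv2) and the standard library are available. Lean on these libraries where they do the work, as an engineer would, in place of code of your own. Each camera call takes 0.05 s, during which the arm holds its last target. There are 200 camera calls.

TASK

Lift the yellow lid off the blue parts box by its knob and set it flat on the black rubber mat; then hang every bracket from the box on the fixture, each with both holes over one pair of pins and fully down. Then lay the red straightedge on the fixture plate on the side away from the red clamps, flush against the ends of the brackets and centred on the row, and finish with the lid squarely home on the box. Leave everything else where it is.

Things in the scene. Friction and masses are not known exactly. Their poses are not given: they have to be found in the camera images.
- bracket0_c (a point): Bracket: silver foot plate 80 (own x) x 40 (y) x 6 mm with two through holes of 11.5 mm diameter at x = -27 and +27 mm, and in the middle an upright web 28 (x) x 8 (y) mm standing 42 mm above the foot plate (48 mm high over all, 0.18 to 0.29 kg). Point on its axis half-way up, 24 mm above its underside; z up. Both ends are alike. Two or three are there, 54 mm apart in the box, webs across it.
- bracket1_c (a point): Bracket like bracket0.
- bracket2_c (a point): Bracket like bracket0.
- lid_knob (a point): Loose yellow lid of the parts box: plate 212 (own x) x 118 (y) x 3 mm with a locating rim 6 mm deep under it (190 x 96 mm outside) and a black round knob of 28 mm diameter, 28 mm high, on an 8 mm neck; 0.28 to 0.46 kg. Point at the centre of the knob, 25 mm above the plate's underside (31 mm above the rim's lower edge); z up. Both ends are alike.
- lid: The same lid; origin at the centre of its plate's underside.
- box_mouth (a point): Fixed blue open parts box, 206 (own x) x 112 (y) x 58 mm high, walls and floor 3 mm. Point at the centre of its mouth, level with the rim, 58 mm above the table. With the lid fully home the knob's centre is 25 mm above this point and the lid's rim has 5 mm of play on every side.
- mat_top (a point): Fixed black rubber mat, 235 (own x) x 130 (y) x 4 mm. Point at the centre of its top. The lid stands on it on its rim, its knob's centre 31 mm above this point.
- bar_c (a point): Straightedge: red box-section bar 220 (own x) x 24 x 24 mm, all four long faces alike, with black ends, 0.28 to 0.46 kg, lying on the table. Point at its centre.
- fixture: Fixed steel fixture plate 200 (x) x 260 (y) x 15 mm; origin at the centre of its underside. x points from its free side (towards the robot) to the side with three black clamps with red handles, all clamps lying open beyond x = +70 mm and up to 30 mm above the plate; y runs along the row of three twin-pin stations.
- station0 (a point): First twin-pin station: point on the fixture plate's top, 10 mm to +x of the fixture's centre; axes as the fixture's. Two upright brass pins, 10 mm diameter, 24 mm high (the last 8 mm tapered), stand at x = -27 and +27 mm of this point. A seated bracket's ends lie at x = -40 and +40 mm.
- station1 (a point): Middle of the second station (the middle of the row), 60 mm along y from station0; otherwise the same.
- station2 (a point): Middle of the third station, 120 mm along y from station0; otherwise the same.
- magnet0: Small steel weight, 40 mm across, 50 mm tall. Bystander: leave alone. Origin at its underside.
- magnet1: Small steel weight like magnet0. Bystander: leave alone. Origin at its underside.
- wrench: Wrench lying on the table, along its x. Bystander: leave alone. Origin at its underside.
- wire_brush: Brush lying on the table, along its x. Bystander: leave alone. Origin at its underside.

How it is judged:
On the way, in this order (a step that is already met when the one before it is completed fails the run):
1. the lid lies flat on the rubber mat, let go (horizontal distance between lid_knob and mat_top below 0.05 m and z of lid_knob in the frame of mat_top below 0.036 m and angle between lid_knob's own z axis and vertical below 0.08 rad and contact force between the fingers and lid below 0.3 N), for 0.3 s.
2. every bracket is fully down on a pair of pins (((horizontal distance between bracket0_c and station0 below 0.004 m and z of bracket0_c in the frame of station0 between 0.0215 and 0.0265 m and angle between the x axis of bracket0_c and the x axis of station0, either way round below 0.06 rad and angle between bracket0_c's own z axis and vertical below 0.05 rad) or (horizontal distance between bracket0_c and station1 below 0.004 m and z of bracket0_c in the frame of station1 between 0.0215 and 0.0265 m and angle between the x axis of bracket0_c and the x axis of station1, either way round below 0.06 rad and angle between bracket0_c's own z axis and vertical below 0.05 rad) or (horizontal distance between bracket0_c and station2 below 0.004 m and z of bracket0_c in the frame of station2 between 0.0215 and 0.0265 m and angle between the x axis of bracket0_c and the x axis of station2, either way round below 0.06 rad and angle between bracket0_c's own z axis and vertical below 0.05 rad)) and ((horizontal distance between bracket1_c and station0 below 0.004 m and z of bracket1_c in the frame of station0 between 0.0215 and 0.0265 m and angle between the x axis of bracket1_c and the x axis of station0, either way round below 0.06 rad and angle between bracket1_c's own z axis and vertical below 0.05 rad) or (horizontal distance between bracket1_c and station1 below 0.004 m and z of bracket1_c in the frame of station1 between 0.0215 and 0.0265 m and angle between the x axis of bracket1_c and the x axis of station1, either way round below 0.06 rad and angle between bracket1_c's own z axis and vertical below 0.05 rad) or (horizontal distance between bracket1_c and station2 below 0.004 m and z of bracket1_c in the frame of station2 between 0.0215 and 0.0265 m and angle between the x axis of bracket1_c and the x axis of station2, either way round below 0.06 rad and angle between bracket1_c's own z axis and vertical below 0.05 rad)) and ((horizontal distance between bracket2_c and station0 below 0.004 m and z of bracket2_c in the frame of station0 between 0.0215 and 0.0265 m and angle between the x axis of bracket2_c and the x axis of station0, either way round below 0.06 rad and angle between bracket2_c's own z axis and vertical below 0.05 rad) or (horizontal distance between bracket2_c and station1 below 0.004 m and z of bracket2_c in the frame of station1 between 0.0215 and 0.0265 m and angle between the x axis of bracket2_c and the x axis of station1, either way round below 0.06 rad and angle between bracket2_c's own z axis and vertical below 0.05 rad) or (horizontal distance between bracket2_c and station2 below 0.004 m and z of bracket2_c in the frame of station2 between 0.0215 and 0.0265 m and angle between the x axis of bracket2_c and the x axis of station2, either way round below 0.06 rad and angle between bracket2_c's own z axis and vertical below 0.05 rad))), for 0.3 s.
3. the straightedge lies on the fixture plate flush against the brackets' ends (x of bar_c in the frame of station1 between -0.056 and -0.0495 m and y of bar_c in the frame of station1 between -0.03 and 0.03 m and z of bar_c in the frame of station1 between 0.0095 and 0.0145 m and angle between the x axis of bar_c and the y axis of station1, either way round below 0.03 rad), for 0.3 s.
At the end, for the whole second after the job is handed in: Brackets on stations: 4 mm from the middle, 2.5 mm from fully down, 0.06 rad square; straightedge on the fixture plate, face within 3 mm of the brackets' -x ends, 0.03 rad parallel, middle within 30 mm of the row's; lid home: 10 mm, 2.5 mm in height, 0.1 rad square, 0.03 rad flat (all of step 2 and all of step 3 and horizontal distance between lid_knob and box_mouth below 0.01 m and z of lid_knob in the frame of box_mouth between 0.0225 and 0.0275 m and angle between the x axis of lid_knob and the x axis of box_mouth, either way round below 0.1 rad and angle between lid_knob's own z axis and vertical below 0.03 rad); the robot touches nothing.
It fails at once if a bystander (weight, wrench or brush) is moved more than 30 mm (distance of any of magnet0, magnet1, wrench, wire_brush from where it was at the start of the episode above 0.03 m).
Of bracket0, bracket1, bracket2 only 2 to 3 are there at a start; the rules pass over those that are not, and their reading is None.
At some moment in a run one of bar, lid may be knocked a few centimetres aside while the robot is not near it.
Once in a run the grip may slacken for a moment while it holds something.
It also fails if it takes over 210 s, if anything falls off the work surface, if the arm or the gripper's body presses on something with over 40 N, if the wrist force passes 120 N, or if a joint passes its speed limit or range.

## Working session

There is one attempt and no reset: what is moved stays moved. The work goes in short steps, Python scripts to look and compute and a tool call to move; the robot and the scene stay as the last step left them, time stands still between calls to the robot, and variables do not carry over. Pictures are saved under pics/ and viewed, about 12 in all and at most 16, crops included, and the job is handed in when it is done.

Besides the shell and the picture viewer there is one more tool, called after "Request:" in YAML: its name, and indented under it one key for each argument. jog_arm: Moves the arm, as the interface text tells. Its arguments: {"type":"object","properties":{"targets":{"type":"array","items":{"type":"array"}},"grip_force":{"type":"number"}},"required":["targets"]}

```bash
mkdir -p pics; ls
cat > h.py <<'E'
import numpy as np, cv2
from station import ctrl, optics
from scipy.spatial.transform import Rotation as R
def tcp():
    o=ctrl.get_obs(); T=np.eye(4); T[:3,:3]=R.from_euler('xyz',o['eef_rot']).as_matrix(); T[:3,3]=o['ee_pos']; return T
def shot(name):
    T=tcp(); c=optics.camera(name)
    c['c2w']=T@c['mount'] if name=='wrist' else np.linalg.inv(c['world_to_cam'])
    return c
def save(c,fn): cv2.imwrite('pics/'+fn,c['img'][:,:,::-1])
def rays(c,uv):
    uv=np.asarray(uv,float).reshape(-1,1,2); D=np.array([c['k1'],0,0,0,0],float)
    s=cv2.undistortPoints(uv,np.asarray(c['camera_matrix'],float),D)[:,0]
    d=np.c_[s[:,0],-s[:,1],-np.ones(len(s))]
    return c['c2w'][:3,3], d@c['c2w'][:3,:3].T
def onz(c,uv,z):
    o,d=rays(c,uv); return o+d*((z-o[2])/d[:,2])[:,None]
def deproj(c,uv):
    uv=np.asarray(uv).reshape(-1,2).astype(int); o,d=rays(c,uv); return o+d*c['range_z'][uv[:,1],uv[:,0]][:,None]
def cloud(c):
    h,w=c['range_z'].shape; g=np.stack(np.meshgrid(np.arange(w),np.arange(h)),-1).reshape(-1,2)
    return deproj(c,g).reshape(h,w,3)
E
python3 - <<'E'
from h import *
print(ctrl.get_obs())
for n in('top','scene','wrist'):
    c=shot(n); save(c,n+'0.png'); print(n,c['c2w'].round(3).tolist(),c['camera_matrix'],c['k1'])
    import pickle; pickle.dump(c,open(n+'0.pkl','wb'))
E
```

```text
pics
{'time_s': 0.0, 'qpos': array([-1.39859844e+00,  3.00450383e-01,  1.52160035e+00, -1.81947182e-06,
        1.32069617e+00, -6.65767386e-02]), 'joint_vel': array([-0.00070986, -0.00066957, -0.00196363,  0.00052837,  0.00072279,
       -0.00147321]), 'tau': array([ 1.16898968e-04, -5.31804264e+01, -3.52738667e+01,  7.08943186e-02,
        2.44784314e-02, -5.78338904e-05]), 'ee_pos': array([ 0.13004826, -0.53414853,  0.22388953]), 'eef_rot': array([-1.57072130e+00,  1.15181095e-03, -1.33202120e+00]), 'force': array([ 0.37076251, -0.65486181, -0.54683261]), 'moment': array([ 0.00888135,  0.0095349 , -0.0373184 ]), 'grip_width': 0.09394946702474748}
top [[-0.017, 0.989, -0.147, 0.366], [-1.0, -0.018, -0.007, 0.05], [-0.009, 0.146, 0.989, 1.221], [0.0, 0.0, 0.0, 1.0]] [[461.02895207   0.         281.72436777]
 [  0.         461.02895207 206.5246536 ]
 [  0.           0.           1.        ]] -0.05273298713572105
scene [[0.849, -0.396, 0.35, 0.839], [0.529, 0.647, -0.55, -0.444], [-0.009, 0.652, 0.758, 0.743], [0.0, 0.0, 0.0, 1.0]] [[419.78860649   0.         275.44273578]
 [  0.         419.78860649 209.97608277]
 [  0.           0.           1.        ]] 0.010052745810621027
wrist [[0.236, 0.944, 0.229, 0.197], [-0.972, 0.23, 0.054, -0.517], [-0.002, -0.235, 0.972, 0.384], [0.0, 0.0, 0.0, 1.0]] [[335.34171975   0.         277.58989787]
 [  0.         335.34171975 207.07921267]
 [  0.           0.           1.        ]] -0.0037622530001882783
```

View pics/top0.png

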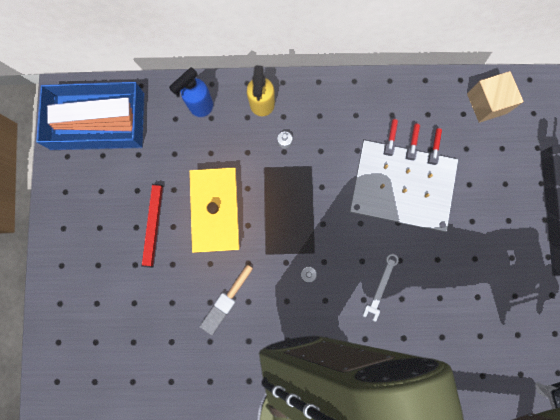

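View pics/scene0.png

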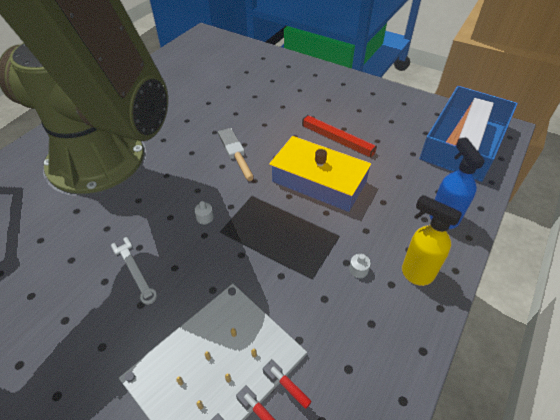

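```bash
cat >> h.py <<'E'
def blob(c,f,roi=None,minA=60):
    hsv=cv2.cvtColor(c['img'],cv2.COLOR_RGB2HSV).astype(int); m=f(*[hsv[...,i] for i in range(3)]).astype(np.uint8)
    if roi is not None:
        k=np.zeros_like(m);k[roi[1]:roi[3],roi[0]:roi[2]]=1;m*=k
    m=cv2.morphologyEx(m,cv2.MORPH_OPEN,np.ones((2,2),np.uint8))
    cs=[x for x in cv2.findContours(m,cv2.RETR_EXTERNAL,cv2.CHAIN_APPROX_NONE)[0] if cv2.contourArea(x)>=minA]
    return sorted(cs,key=cv2.contourArea)[::-1]
YEL=lambda h,s,v:(h>22)&(h<35)&(s>150)&(v>100)
RED=lambda h,s,v:((h<8)|(h>172))&(s>130)&(v>60)
BRASS=lambda h,s,v:(h>10)&(h<28)&(s>70)&(v>60)
def rect(P):
    """min area rect of world points xy -> centre, long len, short len, angle of long axis"""
    (x,y),(w,h),a=cv2.minAreaRect((np.asarray(P)[:,:2]*1000).astype(np.float32))
    if w<h: w,h,a=h,w,a+90
    return np.round([x,y,w,h],1),round(float((a+90)%180-90),2)
E
python3 - <<'E'
from h import *; import pickle
t=pickle.load(open('top0.pkl','rb')); s=pickle.load(open('scene0.pkl','rb'))
def show(n,c,cs,z):
    for k in cs:
        P=onz(c,k[:,0],z); M=cv2.fillPoly(np.zeros((420,560),np.uint8),[k],1); W=cloud(c)[(M>0)&(c['range_z']>0)]
        print(n,rect(P),'depth z med',np.median(W[:,2]).round(4) if len(W) else None)
for n,c,ro in (('top',t,[(130,150,170,280),(180,160,245,260),(350,140,460,220),(265,165,314,254),(350,135,460,232)]),('scene',s,[(300,110,380,160),(265,130,375,200),(120,300,270,420)])):
    show(n+' bar',c,blob(c,RED,ro[0]),.024); show(n+' lid',c,blob(c,YEL,ro[1])[:1],.061); 
    show(n+' knob',c,blob(c,lambda h,s,v:v<70,ro[1],20),.083)
    for k in blob(c,BRASS,ro[2],4): 
        p=k[:,0].mean(0); print(n,'pin',p.round(1),onz(c,p,.030).round(4), cv2.contourArea(k))
c=t; show('mat',c,blob(c,lambda h,s,v:(v<45),(255,155,325,265)),.004)
show('fix',c,blob(c,lambda h,s,v:(s<40)&(v>70),(345,130,465,240))[:1],.015)
W=cloud(t); print('table z',W[300,130],'plate',W[210,420], W[160,440],'mat',W[230,280])
E
```

```text
top bar (array([499.1, 397. , 213.6,  29.5]), -5.87) depth z med 0.0232
top pin [408.5 172. ] [[ 0.629 -0.279  0.03 ]] 5.0
top pin [405.5 191. ] [[ 0.5781 -0.2681  0.03  ]] 5.0
top pin [427.5 196. ] [[ 0.5637 -0.3254  0.03  ]] 5.0
top pin [431. 176.] [[ 0.6172 -0.3382  0.03  ]] 4.0
scene bar (array([508.1, 385.9, 217. ,  48.7]), -6.13) depth z med 0.0211
scene lid (array([540. , 227. , 210.9, 118.8]), 2.45) depth z med 0.0604
scene pin [234.1 333. ] [[ 0.6003 -0.2118  0.03  ]] 26.0
scene pin [200.4 405.5] [[ 0.6257 -0.3393  0.03  ]] 25.0
scene pin [228.4 378.5] [[ 0.6388 -0.2816  0.03  ]] 24.0
scene pin [180.3 381.1] [[ 0.5733 -0.327   0.03  ]] 24.0
scene pin [254.3 353.6] [[ 0.652  -0.2239  0.03  ]] 22.0
scene pin [208.2 356.7] [[ 0.5875 -0.2702  0.03  ]] 21.5
mat (array([445.6, -12.3,  47.6,  26.3]), -1.52) depth z med 0.0031
fix (array([ 598.8, -277. ,  330.8,  297.2]), 88.87) depth z med 0.0121
table z [0.30641358 0.4603843  0.00093653] plate [ 0.52887858 -0.3074191   0.01625339] [ 0.66436966 -0.37121472  0.01310176] mat [0.48372977 0.06355822 0.00592046]
```

View pics/wrist0.png

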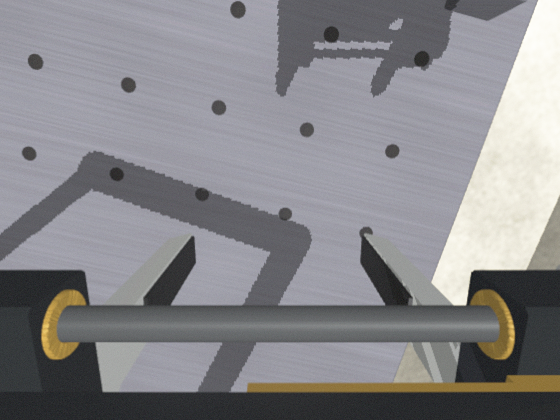

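```bash
cat >> h.py <<'E'
def plan(xyz,yaw=None):
    """print shift in cm (tool axes) and turn, from the present pose to the world target"""
    T=tcp(); y0=np.arctan2(T[1,0],T[0,0]); d=T[:3,:3].T@(np.array(xyz)-T[:3,3])*100
    tr=0 if yaw is None else -((yaw-y0+np.pi)%(2*np.pi)-np.pi)
    print('plan shift',d.round(2).tolist(),'turn',round(tr,3),'from',T[:3,3].round(4).tolist(),'yaw',round(y0,4))
def proj(c,P):
    Q=(np.linalg.inv(c['c2w'])@np.r_[P,1])[:3]; s=np.array([Q[0],-Q[1]])/-Q[2]; s*=1+c['k1']*(s@s)
    return (np.asarray(c['camera_matrix'])@np.r_[s,1])[:2]
E
python3 - <<'E'
from h import *; import pickle
t=pickle.load(open('top0.pkl','rb')); w=pickle.load(open('wrist0.pkl','rb'))
hsv=cv2.cvtColor(t['img'],cv2.COLOR_RGB2HSV); print(hsv[230,200],hsv[230,290],hsv[180,300])
P=tcp()[:3,3]
for dz in (0,-.1,-.2): print(proj(w,P+[0,0,dz]))
for f,ro,z in ((lambda h,s,v:(s>150)&(v>100)&(h>18)&(h<40),(180,160,245,260),.061),(lambda h,s,v:(v<60)&(s<60),(258,160,322,258),.004)):
    k=blob(t,f,ro)[0]; print(rect(onz(t,k[:,0],z)))
plan([.54,.15,.25],.043)
E
```

```text
[ 28 147 254] [158  17  59] [113  18  58]
[279.33931038 265.20803789]
[278.90499433 214.86363356]
[278.70128617 191.25894284]Traceback (most recent call last):
  File "<stdin>", line 7, in <module>
IndexError: list index out of range
```

```bash
sed -i 's/(s>150)&(v>100)/(s>100)\&(v>100)/' h.py
python3 - <<'E'
from h import *; import pickle
t=pickle.load(open('top0.pkl','rb'))
for f,ro,z in ((YEL,(180,160,245,260),.061),(lambda h,s,v:(v<68)&(s<60),(258,160,322,258),.004)):
  for k in blob(t,f,ro)[:2]: print(rect(onz(t,k[:,0],z)))
plan([.54,.22,.25],.043)
E
```

```text
(array([532.3, 229.3, 211.2, 117. ]), 2.51)
(array([535.5,  22.9, 231.4, 105.6]), -1.08)
plan shift [-63.59, -2.54, 57.67] turn -1.375 from [0.1301, -0.5342, 0.224] yaw -1.332
```

Request:
jog_arm:
  targets:
    - [9.4,[-63.6,-2.5,57.7],-1.375]
    - [9.4,[-63.6,-2.5,57.7],-1.375]
    - [9.4,[-63.6,-2.5,57.7],-1.375]
    - [9.4,[-63.6,-2.5,57.7],-1.375]
    - [9.4,[-63.6,-2.5,57.7],-1.375]
    - [9.4,[-63.6,-2.5,57.7],-1.375]
    - [9.4,[-63.6,-2.5,57.7],-1.375]
    - [9.4,[-63.6,-2.5,57.7],-1.375]
    - [9.4,[-63.6,-2.5,57.7],-1.375]
    - [9.4,[-63.6,-2.5,57.7],-1.375]

```text
time_s: 1.15
ee_pos: [0.3692, -0.0933, 0.2392]
eef_rot: [-1.571, -0.001, 0.048]
force: [1.6, -1.6, -0.5]
grip_width: 0.0939
```

Run:
```python
from h import *
plan([.54,.22,.25],.043)
```

```text
plan shift [18.57, -1.07, 30.46] turn 0.005 from [0.3692, -0.0933, 0.2392] yaw 0.0485
```

Request:
jog_arm:
  targets:
    - [9.4,[18.6,-1.0,30.5],0.005]
    - [9.4,[18.6,-1.0,30.5],0.005]
    - [9.4,[18.6,-1.0,30.5],0.005]
    - [9.4,[18.6,-1.0,30.5],0.005]
    - [9.4,[18.6,-1.0,30.5],0.005]
    - [9.4,[18.6,-1.0,30.5],0.005]
    - [9.4,[18.6,-1.0,30.5],0.005]
    - [9.4,[18.6,-1.0,30.5],0.005]
    - [9.4,[18.6,-1.0,30.5],0.005]
    - [9.4,[18.6,-1.0,30.5],0.005]

```text
time_s: 2.15
ee_pos: [0.5411, 0.2165, 0.2488]
eef_rot: [-1.571, 0.001, 0.038]
force: [0.1, 0.3, 0.1]
grip_width: 0.0941
```

Run:
```python
from h import *; import pickle
w=shot('wrist'); save(w,'w1.png'); pickle.dump(w,open('w1.pkl','wb'))
t=shot('top'); pickle.dump(t,open('top1.pkl','wb'))
for k in blob(w,YEL,None,500)[:2]: print('lid',rect(onz(w,k[:,0],.061)))
for k in blob(w,lambda h,s,v:v<75,(150,100,420,265),50)[:4]:
    M=cv2.fillPoly(np.zeros((420,560),np.uint8),[k],1); C=cloud(w)[(M>0)&(w['range_z']>0)]
    print('dark',k[:,0].mean(0),cv2.contourArea(k),rect(onz(w,k[:,0],.083)),np.percentile(C[:,2],[10,50,90]) if len(C) else 0)
for k in blob(t,lambda h,s,v:(v<68)&(s<60),(258,160,322,258))[:2]: print('mat',rect(onz(t,k[:,0],.004)))
plan([.54,.22,.25],.043)
```

```text
lid (array([538.1, 231.8, 211.3, 116.8]), 2.15)
lid (array([806.2, 150.7,  75.9,  21.4]), 2.09)
dark [392.22738386 194.45476773] 2516.5 (array([658. , 217.3, 142.6,  51.8]), -82.14) [-0.0013603  -0.00030587  0.00070198]
dark [331.27881041 257.28996283] 1477.5 (array([600. , 163.2, 116.8,  32.9]), 2.14) [-1.15278757e-03  6.98559195e-05  2.52354413e-01]
dark [220.05019305 258.13899614] 1030.5 (array([482.7, 158.7,  99.1,  32.9]), 2.17) [-1.14819282e-03  1.66426408e-04  2.52629924e-01]
dark [163.48780488 219.31707317] 955.5 (array([430.5, 183.8,  67.7,  30.5]), 87.06) [-0.00129619 -0.00027546  0.00089847]
mat (array([535.8,  37.7, 235.7, 131.6]), 0.35)
plan shift [-0.11, -0.06, 0.39] turn -0.006 from [0.5413, 0.2162, 0.2494] yaw 0.0367
```

View pics/w1.png

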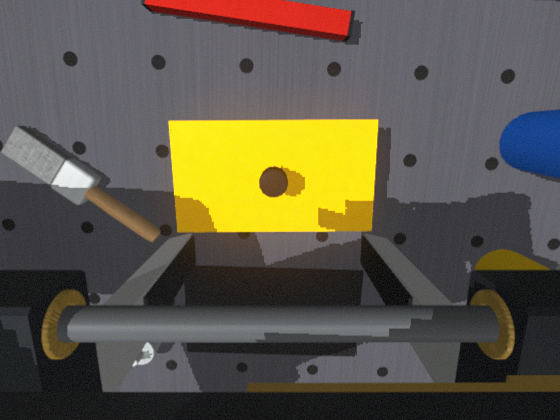

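Run:
```python
from h import *; import pickle
w=pickle.load(open('w1.pkl','rb'))
hsv=cv2.cvtColor(w['img'],cv2.COLOR_RGB2HSV);print(hsv[182,273],hsv[182,297])
for k in blob(w,lambda h,s,v:v<130,(240,140,290,215),50)[:2]:
    M=cv2.fillPoly(np.zeros((420,560),np.uint8),[k],1); C=cloud(w)[(M>0)&(w['range_z']>0)]
    print(cv2.minEnclosingCircle(k),rect(onz(w,k[:,0],.095)),np.percentile(C[:,2],[10,50,90]),np.median(C,0))
L=blob(w,YEL,None,500)[0];M=cv2.fillPoly(np.zeros((420,560),np.uint8),[L],1);print('lid z',np.median(cloud(w)[M>0][:,2]))
plan([.538,.231,.086],.040)
```

```text
[ 15 148 105] [ 22 226 195]
((274.3461608886719, 182.3076934814453), 14.87855052947998) (array([538.7, 233.3,  27.7,  25.6]), -87.85) [0.09445289 0.09637784 0.09745231] [0.53859838 0.23340896 0.09637784]
lid z 0.06069016922359277
plan shift [-0.28, 16.34, 1.49] turn -0.003 from [0.5413, 0.2162, 0.2494] yaw 0.0367
```

Request:
jog_arm:
  targets:
    - [6,[-0.25,5,1.65],0]
    - [6,[-0.25,10,1.65],0]
    - [6,[-0.25,14,1.65],0]
    - [6,[-0.25,16.2,1.65],0]
    - [6,[-0.25,16.2,1.65],0]
    - [6,[-0.25,16.2,1.65],0]
    - [2,[-0.25,16.2,1.65],0]
    - [2,[-0.25,16.2,1.65],0]
    - [2,[-0.25,16.2,1.65],0]
    - [2,[-0.25,16.2,1.65],0]
  grip_force: 35

```text
time_s: 3.25
ee_pos: [0.5385, 0.2339, 0.0876]
eef_rot: [-1.571, -0.0, 0.038]
force: [-6.4, 0.1, 5.4]
grip_width: 0.0315
```

Request:
jog_arm:
  targets:
    - [2,[0,0,0],0]
    - [2,[0,0,0],0]
    - [2,[0,0,0],0]
    - [2,[0,0,0],0]

```text
time_s: 3.65
ee_pos: [0.5381, 0.2339, 0.0874]
eef_rot: [-1.571, 0.001, 0.038]
force: [-5.9, -0.8, 6.2]
grip_width: 0.0274
```

Request:
jog_arm:
  targets:
    - [2,[0,-3,0],0]
    - [2,[0,-6,0],0]
    - [2,[0,-8,0],0]
    - [2,[0,-8,-4],0]
    - [2,[0,-8,-8],0.01]
    - [2,[0,-8,-12],0.02]
    - [2,[0,-8,-16],0.03]
    - [2,[-0.9,-8,-19.6],0.035]
    - [2,[-0.9,-8,-19.6],0.035]
    - [2,[-0.9,-8,-19.6],0.035]

```text
time_s: 4.65
ee_pos: [0.5367, 0.0371, 0.1667]
eef_rot: [-1.571, 0.001, 0.002]
force: [-0.1, -0.0, -5.2]
grip_width: 0.0272
```

Run:
```python
from h import *; import pickle
t=shot('top'); pickle.dump(t,open('top2.pkl','wb')); save(t,'top2.png'); w=shot('wrist'); save(w,'w2.png')
print(ctrl.get_obs()['force'],ctrl.get_obs()['grip_width']); plan([.536,.038,.041],.006)
```

```text
[-0.09981679 -0.35515339 -4.66069113] 0.027346993138112348
plan shift [-0.08, 12.58, -0.03] turn -0.002 from [0.5369, 0.0383, 0.1668] yaw 0.0037
```

View pics/top2.png

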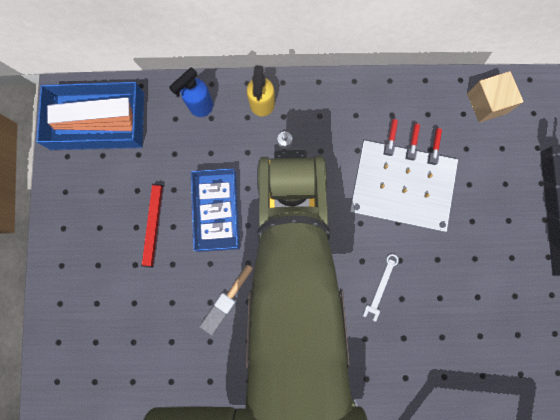

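Request:
jog_arm:
  targets:
    - [2,[-0.1,4,0],0]
    - [2,[-0.1,8,0],0]
    - [2,[-0.1,11,0],0]
    - [2,[-0.1,12,0],0]
    - [2,[-0.1,12.4,0],0]
    - [2,[-0.1,12.6,0],0]
    - [2,[-0.1,12.6,0],0]
    - [2,[-0.1,12.6,0],0]

```text
time_s: 5.55
ee_pos: [0.5365, 0.0377, 0.0422]
eef_rot: [-1.571, -0.002, 0.003]
force: [0.2, 0.8, -5.4]
grip_width: 0.0277
```

Request:
jog_arm:
  targets:
    - [2,[0,0.2,0],0]
    - [2,[0,0.2,0],0]
    - [2,[0,0.3,0],0]
    - [2,[0,0.3,0],0]

```text
time_s: 5.95
ee_pos: [0.5363, 0.0376, 0.0394]
eef_rot: [-1.571, -0.001, 0.003]
force: [-4.6, -0.0, 12.5]
grip_width: 0.0275
```

Contact made; release and rise.

Request:
jog_arm:
  targets:
    - [6,[0,0,0],0]
    - [6,[0,0,0],0]
    - [6,[0,0,0],0]
    - [6,[0,0,0],0]
    - [6,[0,-5,0],0]
    - [6,[0,-10,0],0]
    - [4,[0,-14,0],0]
    - [4,[0,-14,5],0]
    - [4,[0,-14,10],0]
    - [4,[0,-14,13],0]

```text
time_s: 6.95
ee_pos: [0.5351, 0.1702, 0.1783]
eef_rot: [-1.57, -0.001, 0.004]
force: [0.8, -1.5, -0.4]
grip_width: 0.0401
```

Run:
```python
from h import *; import pickle
print(ctrl.get_obs()['grip_width'])
w=shot('wrist'); pickle.dump(w,open('w3.pkl','wb')); save(w,'w3.png'); s=shot('scene'); pickle.dump(s,open('s3.pkl','wb'))
for k in blob(s,YEL,(200,180,360,300),500)[:2]: print('lid now',rect(onz(s,k[:,0],.013)))
plan([.538,.20,.20],.04)
```

```text
0.0401280076885924
lid now (array([540.3,  31.8, 211.6, 119.5]), 0.49)
plan shift [0.32, -2.21, 2.92] turn -0.033 from [0.535, 0.1708, 0.1779] yaw 0.0066
```

View pics/w3.png

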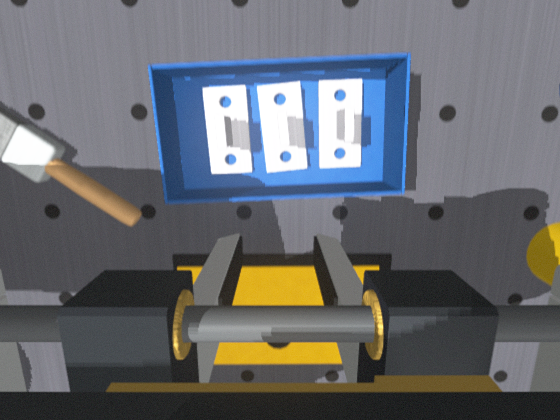

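```bash
cat > br.py <<'E'
from h import *
def brackets(c,roi,z=.009,zt=None):
    """pairs of holes: contours of non-white small blobs inside roi -> centre xy, yaw of hole line"""
    hsv=cv2.cvtColor(c['img'],cv2.COLOR_RGB2HSV).astype(int)
    m=((hsv[...,1]>80)).astype(np.uint8); k=np.zeros_like(m);k[roi[1]:roi[3],roi[0]:roi[2]]=1;m*=k
    cs=cv2.findContours(m,cv2.RETR_CCOMP,cv2.CHAIN_APPROX_NONE)[0]
    H=[]
    for x in cs:
        A=cv2.contourArea(x)
        if 25<A<400:
            M=cv2.moments(x); uv=[M['m10']/M['m00'],M['m01']/M['m00']]; H.append((uv,onz(c,uv,z)[0,:2],A))
    for i in range(len(H)):
        for j in range(i+1,len(H)):
            d=H[j][1]-H[i][1]; L=np.hypot(*d)
            if abs(L-.054)<.005:
                a=np.arctan2(d[1],d[0]); a=(a)%np.pi
                print('c',((H[i][1]+H[j][1])/2).round(4),'holes dir deg',np.degrees(a).round(1),'L',round(L*1000,1),'px',np.round(H[i][0]),np.round(H[j][0]))
E
python3 - <<'E'
from br import *; import pickle
w=pickle.load(open('w3.pkl','rb'))
brackets(w,(160,60,405,200))
C=cloud(w)
for p in ((241,131),(228,131),(296,127),(344,124),(335,124),(210,120),(284,170),(250,60),(286,60),(160,130)): print(p,C[p[1],p[0]].round(4))
# web pixels: depth between 45 and 56mm
m=((C[...,2]>.044)&(C[...,2]<.0535)).astype(np.uint8); m[:,:180]=0;m[:,390:]=0;m[:80]=0;m[175:]=0
n,l,st,ce=cv2.connectedComponentsWithStats(m)
for i in range(1,n):
    if st[i,4]>20: print('web',st[i],rect(C[l==i]),np.median(C[l==i],0).round(4))
# box rim
m=((C[...,2]>.053)&(C[...,2]<.064)); m[:, :130]=0; m[:,430:]=0; m[220:]=0
print('rim',rect(C[m]),np.median(C[m][:,2]))
E
```

```text
c [0.5171 0.2095] holes dir deg 3.2 L 53.5 px [231. 159.] [285. 156.]
c [0.4887 0.2348] holes dir deg 93.6 L 53.5 px [231. 159.] [225. 102.]
c [0.5701 0.2127] holes dir deg 3.7 L 52.5 px [285. 156.] [339. 153.]
c [0.5409 0.2376] holes dir deg 96.4 L 53.6 px [285. 156.] [280.  99.]
c [0.5951 0.2411] holes dir deg 92.5 L 53.6 px [339. 153.] [340.  95.]
c [0.5124 0.2629] holes dir deg 3.2 L 51.0 px [225. 102.] [280.  99.]
c [0.5659 0.2661] holes dir deg 3.7 L 56.2 px [280.  99.] [340.  95.]
(241, 131) [0.501  0.2346 0.0087]
(228, 131) [0.4921 0.2349 0.0334]
(296, 127) [0.5537 0.2385 0.009 ]
(344, 124) [0.5914 0.2412 0.0504]
(335, 124) [0.591  0.2414 0.0077]
(210, 120) [0.4719 0.2447 0.0094]
(284, 170) [0.5425 0.1974 0.0093]
(250, 60) [ 0.5099  0.2997 -0.0008]
(286, 60) [ 0.5438  0.2998 -0.0006]
(160, 130) [0.4387 0.2358 0.0535]
web [343 109  11  35 377] (array([595.2, 239.4,  28. ,   8. ]), -86.72) [0.5947 0.2396 0.0504]
web [277 113  13  35 326] (array([540.7, 236. ,  27.9,   8. ]), -83.7) [0.5406 0.2361 0.0506]
web [215 116  13  35 356] (array([488.1, 233.2,  28. ,   8.4]), -86.21) [0.4887 0.2334 0.0504]
rim (array([539.1, 233.2, 206.8, 112.5]), 2.71) 0.057182300361672406
```

Run:
```python
from h import *
plan([.595,.240,.15],.052);plan([.595,.240,.036],.052)
```

```text
plan shift [6.04, 2.79, 6.88] turn -0.045 from [0.535, 0.1708, 0.1779] yaw 0.0066
plan shift [6.04, 14.19, 6.88] turn -0.045 from [0.535, 0.1708, 0.1779] yaw 0.0066
```

Request:
jog_arm:
  targets:
    - [4,[4,1.5,4.6],-0.03]
    - [4,[6.05,2.8,6.9],-0.045]
    - [4,[6.05,4,6.9],-0.045]
    - [4,[6.05,8,6.9],-0.045]
    - [4,[6.05,12,6.9],-0.045]
    - [4,[6.05,14.2,6.9],-0.045]
    - [4,[6.05,14.2,6.9],-0.045]
    - [4,[6.05,14.2,6.9],-0.045]

```text
time_s: 7.85
ee_pos: [0.5961, 0.2362, 0.0369]
eef_rot: [-1.571, -0.0, 0.047]
force: [-0.2, 0.1, 1.0]
grip_width: 0.0401
```

Request:
jog_arm:
  targets:
    - [0,[0,0,0],0]
    - [0,[0,0,0],0]
    - [0,[0,0,0],0]
    - [0,[0,0,0],0]
    - [0,[0,0,0],0]
    - [0,[0,0,0],0]

```text
time_s: 8.45
ee_pos: [0.5958, 0.2369, 0.0364]
eef_rot: [-1.571, -0.0, 0.048]
force: [-4.0, 0.2, 6.4]
grip_width: 0.0077
```

Request:
jog_arm:
  targets:
    - [0,[0,-4,0],0]
    - [0,[0,-8,0],0]
    - [0,[0,-12,0],0]
    - [0,[0,-13,-4],0.0]
    - [0,[0,-13,-9],-0.15]
    - [0,[0,-13,-14],-0.3]
    - [0,[0,-13,-19],-0.45]
    - [0,[0,-13,-24],-0.6]
    - [0,[0,-13,-29],-0.75]
    - [0,[0,-13,-34],-0.9]

```text
time_s: 9.45
ee_pos: [0.6111, -0.0903, 0.1656]
eef_rot: [-1.57, 0.0, 0.911]
force: [0.7, -0.5, -2.7]
grip_width: 0.0076
```

Run:
```python
from h import *
print(ctrl.get_obs()['grip_width'],ctrl.get_obs()['force'])
plan([.56,-.266,.19],1.344)
```

```text
0.007559722592273673 [ 0.71287677 -0.51281345 -2.66832835]
plan shift [-17.02, -2.44, -6.73] turn -0.433 from [0.6111, -0.0903, 0.1656] yaw 0.9107
```

Request:
jog_arm:
  targets:
    - [0,[-5,-1,-4],-0.1]
    - [0,[-9,-2,-7],-0.25]
    - [0,[-14.6,-2.4,-11.4],-0.433]
    - [0,[-14.6,-2.4,-11.4],-0.433]
    - [0,[-14.6,-2.4,-11.4],-0.433]
    - [0,[-14.6,-2.4,-11.4],-0.433]
    - [0,[-14.6,-2.4,-11.4],-0.433]

```text
time_s: 10.15
ee_pos: [0.611, -0.2726, 0.1895]
eef_rot: [-1.57, -0.0, 1.338]
force: [0.2, -0.1, -3.3]
grip_width: 0.0077
```

Run:
```python
from h import *; import pickle
w=shot('wrist'); pickle.dump(w,open('w4.pkl','wb')); save(w,'w4.png'); T=tcp(); print(T[:3,3],ctrl.get_obs()['eef_rot'])
```

```text
[ 0.61109972 -0.27237521  0.18969466] [-1.57022464e+00 -2.94609636e-04  1.33872084e+00]
```

View pics/w4.png

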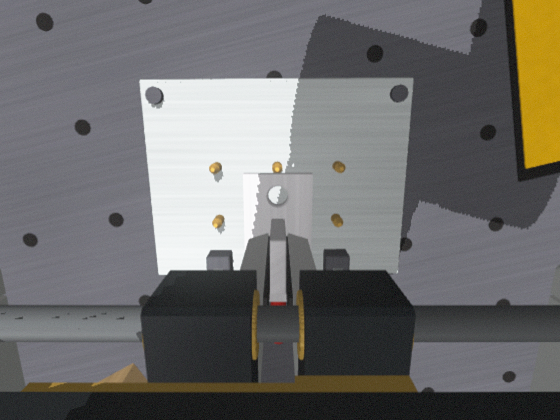

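```bash
cat > pins.py <<'E'
from h import *
def pins(c,roi):
    C=cloud(c); out=[]
    for k in blob(c,lambda h,s,v:(h>8)&(h<30)&(s>90)&(v>60),roi,12):
        M=cv2.dilate(cv2.fillPoly(np.zeros((420,560),np.uint8),[k],1),np.ones((3,3)))
        P=C[(M>0)&(C[...,2]>.031)&(C[...,2]<.042)]
        m=k[:,0].mean(0)
        # base of the pin by mask: midpoint of ray at mid height
        q=onz(c,m,.028)[0]
        print(m.round(1),'tip cloud',np.r_[(P.min(0)+P.max(0))/2].round(4) if len(P) else None,len(P),'mid ray',q.round(4)); out.append((m,q))
    return out
E
python3 - <<'E'
from pins import *; import pickle
w=pickle.load(open('w4.pkl','rb')); pins(w,(190,140,360,240))
C=cloud(w); T=w['c2w']@np.linalg.inv(w['mount'])
hsv=cv2.cvtColor(w['img'],cv2.COLOR_RGB2HSV)
# foot points near the held bracket
m=np.zeros((420,560),bool); m[165:260,225:330]=1
zz=C[...,2]; F=m&(zz>.13)&(zz<.18)
f=(C[F]-T[:3,3])@T[:3,:3]; vis=np.argwhere(F); foot=f[(f[:,1]>.02)&(f[:,1]<.035)]
print('foot tool y',np.median(foot[:,1]),'x range',np.percentile(foot[:,0],[1,99]),'z range',np.percentile(foot[:,2],[1,99]))
g=cv2.cvtColor(w['img'],cv2.COLOR_RGB2GRAY)[183:212,262:296]; print(g[::2,::2])
print(zz[190:204:2,266:292:3].round(3))
E
```

```text
[337.7 221.2] tip cloud [ 0.6498 -0.2194  0.0355] 67 mid ray [ 0.6495 -0.2186  0.028 ]
[339.7 167.5] tip cloud [ 0.597  -0.2073  0.0355] 78 mid ray [ 0.5974 -0.2066  0.028 ]
[218.7 221.9] tip cloud [ 0.6231 -0.3348  0.0355] 63 mid ray [ 0.6229 -0.3341  0.028 ]
[215.9 168.2] tip cloud [ 0.5702 -0.3235  0.0356] 74 mid ray [ 0.5707 -0.3223  0.028 ]
[277.7 167.8] tip cloud [ 0.5835 -0.2652  0.0355] 75 mid ray [ 0.584  -0.2645  0.028 ]
foot tool y 0.030910171965167023 x range [-0.0184089   0.02100251] z range [0.00122348 0.04030798]
[[170 172 171 171 169 173 173 170 171 170 168 170 169 166 168 170 165]
 [169 175 170 170 171 162 165 168 171 168 165 172 169 168 168 172 168]
 [173 173 172 171 154 170 225 238 238 235 156 166 170 165 166 168 170]
 [173 173 173 159 195 237 238 238 238 171 150 155 162 162 168 168 169]
 [174 172 172 147 238 240 238 236 240 172 157 152 152 163 163 168 168]
 [174 174 161 189 240 239 238 238 225 164 156 149 152 163 167 170 167]
 [173 168 148 184 240 238 238 241 236 151 151 155 153 156 165 166 169]
 [171 169 152 163 240 237 237 237 154 155 153 152 146 151 167 167 169
[... 199 characters left out ...]
63 167 165 165]
 [171 170 169 170 158 133 123 117 117 121 138 158 164 165 164 163 170]
 [172 170 173 173 164 169 161 150 150 154 167 167 166 166 160 163 166]
 [170 171 168 172 165 165 170 168 166 168 166 167 169 163 163 163 166]
 [170 170 168 168 165 163 167 171 164 163 163 170 168 164 167 166 167]]
[[0.157 0.158 0.016 0.017 0.014 0.014 0.014 0.157 0.158]
 [0.158 0.014 0.015 0.014 0.014 0.016 0.015 0.158 0.159]
 [0.157 0.016 0.015 0.015 0.015 0.015 0.016 0.017 0.158]
 [0.158 0.015 0.016 0.013 0.015 0.014 0.014 0.154 0.16 ]
 [0.159 0.015 0.015 0.349 0.013 0.015 0.016 0.156 0.159]
 [0.158 0.155 0.016 0.016 0.015 0.014 0.014 0.157 0.159]
 [0.159 0.159 0.016 0.015 0.015 0.015 0.154 0.159 0.159]]
```

```bash
cat >> pins.py <<'E'
def held(c,roi=(225,165,330,260)):
    """held bracket in the tool frame: from foot edges and visible hole, as the camera sees them"""
    C=cloud(c); T=c['c2w']@np.linalg.inv(c['mount']); z=C[...,2]
    m=np.zeros(z.shape,bool); m[roi[1]:roi[3],roi[0]:roi[2]]=1
    f=(C-T[:3,3])@T[:3,:3]; F=m&(f[...,1]>.02)&(f[...,1]<.042); P=f[F]
    y0=np.median(P[:,1]); sl=np.polyfit(P[:,2],P[:,1],1)[0]; sx=np.polyfit(P[:,0],P[:,1],1)[0]
    (u,v),(a,b),an=cv2.minAreaRect((P[:,[0,2]]*1000).astype(np.float32))
    H=m&(f[...,1]>.06); n,l,st,ce=cv2.connectedComponentsWithStats(H.astype(np.uint8))
    zf=T[2,3]-y0
    print('foot top y',round(y0,4),'slope z,x',round(sl,3),round(sx,3),'x mid',np.percentile(P[:,0],[.5,99.5]).mean().round(4),'end z',np.percentile(P[:,2],99.5).round(4))
    k=cv2.findContours(F.astype(np.uint8),cv2.RETR_CCOMP,cv2.CHAIN_APPROX_NONE)
    for x in k[0]:
        A=cv2.contourArea(x)
        if 150<A<900:
            (cx,cy),r=cv2.minEnclosingCircle(x); q=(onz(c,[cx,cy],zf)[0]-T[:3,3])@T[:3,:3]; print('hole px',round(cx,1),round(cy,1),'r',round(r,1),'tool xz',q[[0,2]].round(4))
E
python3 - <<'E'
from pins import *; import pickle
w=pickle.load(open('w4.pkl','rb')); held(w)
E
```

```text
foot top y 0.0309 slope z,x 0.036 -0.001 x mid 0.0013 end z 0.0404
hole px 277.5 195.0 r 10.5 tool xz [0.0013 0.0281]
```

Run:
```python
from h import *
plan([.5972,-.3302,.088],1.344)
```

```text
plan shift [-5.95, 10.17, 0.02] turn -0.005 from [0.6111, -0.2724, 0.1897] yaw 1.3387
```

Request:
jog_arm:
  targets:
    - [0,[-3,2,0],0]
    - [0,[-5.95,4,0],-0.005]
    - [0,[-5.95,7,0],-0.005]
    - [0,[-5.95,9,0],-0.005]
    - [0,[-5.95,10.1,0],-0.005]
    - [0,[-5.95,10.1,0],-0.005]
    - [0,[-5.95,10.1,0],-0.005]
    - [0,[-5.95,10.1,0],-0.005]

```text
time_s: 11.0
ee_pos: [0.5978, -0.3316, 0.0906]
eef_rot: [-1.573, 0.001, 1.343]
force: [0.0, 0.1, -2.0]
grip_width: 0.0078
```

Run:
```python
from pins import *; import pickle
w=shot('wrist'); pickle.dump(w,open('w5.pkl','wb')); save(w,'w5.png'); print(tcp()[:3,3],ctrl.get_obs()['eef_rot'])
pins(w,(150,80,560,260)); held(w)
```

```text
[ 0.59773383 -0.33155645  0.09043707] [-1.57269187e+00  6.59575924e-04  1.34302845e+00]
[454.4 184.1] tip cloud [ 0.5968 -0.2073  0.0352] 178 mid ray [ 0.5967 -0.2079  0.028 ]
[366.3 184.1] tip cloud [ 0.5835 -0.2657  0.0355] 157 mid ray [ 0.5834 -0.2656  0.028 ]
[443.6 255.5] tip cloud [ 0.6466 -0.2193  0.0346] 75 mid ray [ 0.6463 -0.2207  0.028 ]
[361.  255.3] tip cloud [ 0.6339 -0.2773  0.0345] 67 mid ray [ 0.6329 -0.2777  0.028 ]
[277.5 189.7] tip cloud [ 0.5722 -0.3244  0.0352] 52 mid ray [ 0.5737 -0.3246  0.028 ]
foot top y 0.0309 slope z,x 0.035 -0.002 x mid 0.0013 end z 0.0404
hole px 277.5 194.5 r 10.5 tool xz [0.0013 0.0284]
```

View pics/w5.png

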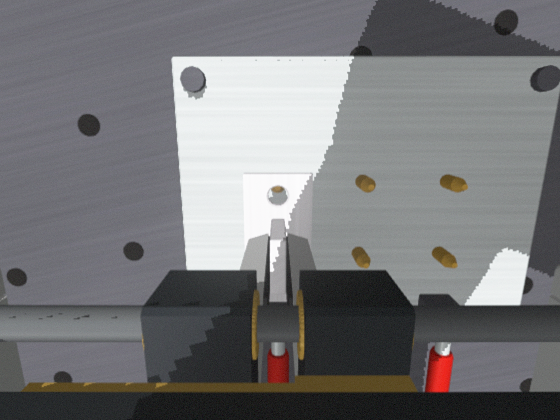

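Request:
jog_arm:
  targets:
    - [0,[0,1,0],0]
    - [0,[0,1.8,0],0]
    - [0,[0,2.4,0],0]
    - [0,[0,2.8,0],0]
    - [0,[0,3.2,0],0]
    - [0,[0,3.2,0],0]

```text
time_s: 11.65
ee_pos: [0.597, -0.3314, 0.0563]
eef_rot: [-1.57, -0.0, 1.343]
force: [-0.7, 0.3, -3.0]
grip_width: 0.0077
```

Request:
jog_arm:
  targets:
    - [0,[0,0.3,0],0]
    - [0,[0,0.5,0],0]
    - [0,[0,0.7,0],0]
    - [0,[0,0.8,0],0]
    - [0,[0,0.8,0],0]

```text
time_s: 12.15
ee_pos: [0.598, -0.3318, 0.051]
eef_rot: [-1.573, 0.001, 1.343]
force: [-0.7, 2.6, 11.1]
grip_width: 0.0079
```

Request:
jog_arm:
  targets:
    - [4,[0,0,0],0]
    - [4,[0,0,0],0]
    - [4,[0,0,0],0]
    - [4,[0,0,0],0]
    - [4,[0,-4,0],0]
    - [4,[0,-8,0],0]
    - [4,[0,-10,0],0]
    - [4,[3,-10,0],0]
    - [4,[6,-10,0],0]
    - [4,[6,-10,0],0]

```text
time_s: 13.15
ee_pos: [0.6116, -0.2701, 0.1492]
eef_rot: [-1.571, -0.0, 1.346]
force: [-0.1, 0.5, -0.0]
grip_width: 0.0402
```

```bash
cat > seated.py <<'E'
from h import *
def seated(c,roi):
    C=cloud(c); z=C[...,2]; m=(z>.052)&(z<.075); k=np.zeros_like(m);k[roi[1]:roi[3],roi[0]:roi[2]]=1; m&=k
    n,l,st,ce=cv2.connectedComponentsWithStats(m.astype(np.uint8))
    for i in range(1,n):
        if st[i,4]>40: print('web',st[i][:4],rect(C[l==i]),'z med',np.median(C[l==i][:,2]).round(4))
E
python3 - <<'E'
from seated import *; import pickle
w=shot('wrist'); pickle.dump(w,open('w6.pkl','wb')); seated(w,(100,80,420,260)); print(tcp()[:3,3])
plan([.5405,.2345,.17],.10)
E
```

```text
web [189 195  15  39] (array([ 597.2, -330.2,   28.3,    8.4]), -13.38) z med 0.0623
[ 0.61113977 -0.27177488  0.14911137]
plan shift [47.76, -2.09, 18.23] turn 1.245 from [0.6111, -0.2718, 0.1491] yaw 1.3447
```

Request:
jog_arm:
  targets:
    - [4,[47.8,-3,18.3],1.24]
    - [4,[47.8,-3,18.3],1.24]
    - [4,[47.8,-3,18.3],1.24]
    - [4,[47.8,-3,18.3],1.24]
    - [4,[47.8,-3,18.3],1.24]
    - [4,[47.8,-3,18.3],1.24]
    - [4,[47.8,-3,18.3],1.24]
    - [4,[47.8,-3,18.3],1.24]
    - [4,[47.8,-3,18.3],1.24]
    - [4,[47.8,-3,18.3],1.24]

```text
time_s: 14.2
ee_pos: [0.5445, 0.2067, 0.1776]
eef_rot: [-1.571, -0.0, 0.098]
force: [1.2, 0.2, -0.8]
grip_width: 0.04
```

Request:
jog_arm:
  targets:
    - [4,[0,0,0],0]
    - [4,[0,0,0],0]
    - [4,[0,0,0],0]

```text
time_s: 14.5
ee_pos: [0.545, 0.2043, 0.1771]
eef_rot: [-1.571, 0.0, 0.101]
force: [0.6, -0.4, -0.3]
grip_width: 0.0401
```

```bash
cat > boxweb.py <<'E'
from h import *
def boxweb(c):
    C=cloud(c); z=C[...,2]; m=(z>.043)&(z<.0535)&(C[...,0]>.45)&(C[...,0]<.63)&(C[...,1]>.195)&(C[...,1]<.275)
    n,l,st,ce=cv2.connectedComponentsWithStats(m.astype(np.uint8))
    for i in range(1,n):
        if st[i,4]>40: print('web',st[i][:4],rect(C[l==i]),np.median(C[l==i][:,2]).round(4))
E
python3 - <<'E'
from boxweb import *
w=shot('wrist'); boxweb(w); plan([.541,.2365,.036],.11)
E
```

```text
web [209 151  11  33] (array([488. , 233.3,  27.7,   8.5]), -86.16) 0.0504
web [271 154   9  33] (array([540.8, 236. ,  27.7,   6.9]), -84.24) 0.0506
plan shift [-0.07, 14.11, 3.27] turn -0.009 from [0.545, 0.2041, 0.1771] yaw 0.1009
```

Request:
jog_arm:
  targets:
    - [4,[-0.1,4,3.2],-0.006]
    - [4,[-0.1,8,3.2],-0.006]
    - [4,[-0.1,12,3.2],-0.006]
    - [4,[-0.1,14.1,3.2],-0.006]
    - [4,[-0.1,14.1,3.2],-0.006]
    - [0,[-0.1,14.1,3.2],-0.006]
    - [0,[-0.1,14.1,3.2],-0.006]
    - [0,[-0.1,14.1,3.2],-0.006]
    - [0,[-0.1,14.1,3.2],-0.006]
    - [0,[-0.1,14.1,3.2],-0.006]

```text
time_s: 15.55
ee_pos: [0.5406, 0.2374, 0.0371]
eef_rot: [-1.571, -0.001, 0.109]
force: [-1.5, -1.2, 7.2]
grip_width: 0.0078
```

Request:
jog_arm:
  targets:
    - [0,[0,0,0],0]
    - [0,[0,-3,0],0]
    - [0,[0,-7,0],0]
    - [0,[0,-11,0],0]
    - [0,[0,-12,-4],0]
    - [0,[0,-12,-9],-0.15]
    - [0,[0,-12,-14],-0.3]
    - [0,[0,-12,-19],-0.45]
    - [0,[0,-12,-24],-0.6]
    - [0,[0,-12,-29],-0.75]

```text
time_s: 16.55
ee_pos: [0.5697, -0.0341, 0.1564]
eef_rot: [-1.571, 0.0, 0.809]
force: [0.3, 0.1, -2.3]
grip_width: 0.0076
```

Run:
```python
from h import *
print(ctrl.get_obs()['force'])
plan([.6109,-.272,.13],1.344)
```

```text
[ 0.32446203  0.0945219  -2.30391945]
plan shift [-14.36, 2.64, -19.41] turn -0.535 from [0.5697, -0.0341, 0.1564] yaw 0.8085
```

Request:
jog_arm:
  targets:
    - [0,[-4,0,-5],-0.15]
    - [0,[-8,0,-10],-0.3]
    - [0,[-12,0,-15],-0.45]
    - [0,[-14.4,1,-19.4],-0.535]
    - [0,[-14.4,3,-19.4],-0.535]
    - [0,[-14.4,5,-19.4],-0.535]
    - [0,[-14.4,6.5,-19.4],-0.535]
    - [0,[-14.4,6.6,-19.4],-0.535]
    - [0,[-14.4,6.6,-19.4],-0.535]
    - [0,[-14.4,6.6,-19.4],-0.535]

```text
time_s: 17.55
ee_pos: [0.6101, -0.27, 0.092]
eef_rot: [-1.573, 0.0, 1.339]
force: [1.1, -0.2, -2.5]
grip_width: 0.0078
```

Run:
```python
from pins import *; import pickle
w=shot('wrist'); pickle.dump(w,open('w7.pkl','wb')); print(tcp()[:3,3],ctrl.get_obs()['eef_rot'])
pins(w,(150,80,560,260)); held(w)
```

```text
[ 0.61004084 -0.27016586  0.09193867] [-1.57286997e+00  4.96833396e-04  1.33861062e+00]
[361.6 186. ] tip cloud [ 0.5969 -0.2073  0.0356] 156 mid ray [ 0.5968 -0.207   0.028 ]
[186.1 187.4] tip cloud [ 0.5702 -0.323   0.0356] 148 mid ray [ 0.5704 -0.3228  0.028 ]
[356.3 255.9] tip cloud [ 0.6467 -0.2192  0.0334] 54 mid ray [ 0.6457 -0.2194  0.028 ]
[193.  259.1] tip cloud [ 0.6197 -0.3339  0.0329] 31 mid ray [ 0.6213 -0.3333  0.028 ]
foot top y 0.0285 slope z,x 0.015 -0.001 x mid 0.0013 end z 0.0368
hole px 277.5 201.5 r 10.6 tool xz [0.0013 0.0248]
```

Run:
```python
from h import *
plan([.6076,-.2723,.058],1.344)
```

```text
plan shift [-0.26, 3.39, 0.2] turn -0.005 from [0.61, -0.2702, 0.0919] yaw 1.3386
```

Request:
jog_arm:
  targets:
    - [0,[-0.25,0,0.2],-0.005]
    - [0,[-0.25,0,0.2],-0.005]
    - [0,[-0.25,0,0.2],-0.005]
    - [0,[-0.25,0,0.2],-0.005]

```text
time_s: 18.0
ee_pos: [0.6069, -0.2727, 0.0905]
eef_rot: [-1.571, 0.0, 1.342]
force: [-0.6, -1.0, -1.9]
grip_width: 0.0076
```

Run:
```python
from pins import *
w=shot('wrist'); held(w)
plan([.6076,-.2723,.058],1.344)
```

```text
foot top y 0.0285 slope z,x 0.016 0.0 x mid 0.0013 end z 0.0368
hole px 277.5 201.5 r 10.6 tool xz [0.0013 0.0248]
plan shift [0.05, 3.24, -0.06] turn -0.002 from [0.6069, -0.2726, 0.0904] yaw 1.3425
```

Request:
jog_arm:
  targets:
    - [0,[0.03,1,-0.04],0]
    - [0,[0.03,1.8,-0.04],0]
    - [0,[0.03,2.4,-0.04],0]
    - [0,[0.03,2.9,-0.04],0]
    - [0,[0.03,3.3,-0.04],0]
    - [0,[0.03,3.6,-0.04],0]
    - [0,[0.03,3.8,-0.04],0]
    - [0,[0.03,3.8,-0.04],0]

```text
time_s: 18.85
ee_pos: [0.6073, -0.2724, 0.0522]
eef_rot: [-1.571, -0.0, 1.343]
force: [0.4, 0.2, -2.2]
grip_width: 0.0081
```

Request:
jog_arm:
  targets:
    - [0,[0,0.15,0],0]
    - [0,[0,0.3,0],0]
    - [0,[0,0.4,0],0]
    - [0,[0,0.4,0],0]

```text
time_s: 19.25
ee_pos: [0.6074, -0.2724, 0.0492]
eef_rot: [-1.571, 0.0, 1.343]
force: [-5.0, 3.2, 6.2]
grip_width: 0.0077
```

Request:
jog_arm:
  targets:
    - [4,[0,0,0],0]
    - [4,[0,0,0],0]
    - [4,[0,0,0],0]
    - [4,[0,0,0],0]
    - [4,[0,-4,0],0]
    - [4,[0,-8,0],0]
    - [4,[0,-10,0],0]
    - [4,[3,-10,0],0]
    - [4,[6,-10,0],0]
    - [4,[6,-10,0],0]

```text
time_s: 20.25
ee_pos: [0.6217, -0.2111, 0.1485]
eef_rot: [-1.571, -0.0, 1.345]
force: [0.4, -0.1, -0.5]
grip_width: 0.0401
```

Run:
```python
from seated import *; import pickle
w=shot('wrist'); pickle.dump(w,open('w8.pkl','wb')); seated(w,(100,80,420,260)); print(tcp()[:3,3])
plan([.488,.205,.17],.065)
```

```text
web [110 200  20  38] (array([ 597.1, -329.9,   27.9,    8.8]), -12.81) z med 0.0619
web [189 200  15  38] (array([ 610.4, -271.7,   27.7,    8.4]), -13.25) z med 0.0622
[ 0.62131171 -0.21264668  0.14843998]
plan shift [37.71, -2.16, 22.35] turn 1.28 from [0.6213, -0.2126, 0.1484] yaw 1.3447
```

Two are seated. Back for the third.

Request:
jog_arm:
  targets:
    - [4,[37.7,-2.5,22.4],1.28]
    - [4,[37.7,-2.5,22.4],1.28]
    - [4,[37.7,-2.5,22.4],1.28]
    - [4,[37.7,-2.5,22.4],1.28]
    - [4,[37.7,-2.5,22.4],1.28]
    - [4,[37.7,-2.5,22.4],1.28]
    - [4,[37.7,-2.5,22.4],1.28]
    - [4,[37.7,-2.5,22.4],1.28]
    - [4,[37.7,-2.5,22.4],1.28]
    - [4,[37.7,-2.5,22.4],1.28]

```text
time_s: 21.3
ee_pos: [0.4871, 0.2066, 0.1737]
eef_rot: [-1.57, -0.001, 0.059]
force: [-0.1, -0.3, -0.1]
grip_width: 0.0399
```

Request:
jog_arm:
  targets:
    - [4,[0,0,0],0]
    - [4,[0,0,0],0]

```text
time_s: 21.5
ee_pos: [0.4885, 0.2028, 0.1732]
eef_rot: [-1.571, 0.0, 0.064]
force: [-0.4, -2.1, -0.5]
grip_width: 0.0402
```

Run:
```python
from boxweb import *
w=shot('wrist'); boxweb(w); plan([.488,.2335,.036],.067)
```

```text
web [274 156   9  33] (array([488.1, 233.7,  27.3,   6.9]), -86.42) 0.0506
plan shift [0.14, 13.71, 3.1] turn -0.004 from [0.4886, 0.2025, 0.1732] yaw 0.0626
```

Request:
jog_arm:
  targets:
    - [4,[0.05,4,3.1],0]
    - [4,[0.05,8,3.1],0]
    - [4,[0.05,12,3.1],0]
    - [4,[0.05,13.7,3.1],0]
    - [4,[0.05,13.7,3.1],0]
    - [0,[0.05,13.7,3.1],0]
    - [0,[0.05,13.7,3.1],0]
    - [0,[0.05,13.7,3.1],0]
    - [0,[0.05,13.7,3.1],0]
    - [0,[0.05,13.7,3.1],0]

```text
time_s: 22.55
ee_pos: [0.4869, 0.2349, 0.037]
eef_rot: [-1.571, -0.001, 0.063]
force: [-0.0, -0.5, 5.1]
grip_width: 0.008
```

Request:
jog_arm:
  targets:
    - [0,[0,0,0],0]
    - [0,[0,-3,0],0]
    - [0,[0,-7,0],0]
    - [0,[0,-11,0],0]
    - [0,[0.5,-12,-4],0]
    - [0,[1.5,-12,-9],-0.15]
    - [0,[3,-12,-14],-0.3]
    - [0,[4.5,-12,-19],-0.45]
    - [0,[6,-12,-24],-0.6]
    - [0,[7.5,-12,-29],-0.75]

```text
time_s: 23.55
ee_pos: [0.5695, -0.0235, 0.1562]
eef_rot: [-1.57, 0.0, 0.758]
force: [-0.0, 0.7, -1.8]
grip_width: 0.0074
```

Run:
```python
from h import *
print(ctrl.get_obs()['force'])
plan([.6215,-.214,.09],1.344)
```

```text
[-0.02606524  0.7340981  -1.79903803]
plan shift [-9.33, 6.61, -17.41] turn -0.586 from [0.5695, -0.0235, 0.1562] yaw 0.7583
```

Request:
jog_arm:
  targets:
    - [0,[-2.5,0,-4.5],-0.15]
    - [0,[-5,0,-9],-0.3]
    - [0,[-7.5,0,-14],-0.45]
    - [0,[-9.3,0.5,-17.4],-0.586]
    - [0,[-9.3,2,-17.4],-0.586]
    - [0,[-9.3,4,-17.4],-0.586]
    - [0,[-9.3,6,-17.4],-0.586]
    - [0,[-9.3,6.5,-17.4],-0.586]
    - [0,[-9.3,6.5,-17.4],-0.586]
    - [0,[-9.3,6.5,-17.4],-0.586]

```text
time_s: 24.55
ee_pos: [0.6208, -0.2122, 0.0923]
eef_rot: [-1.572, 0.0, 1.338]
force: [0.7, -0.6, -2.6]
grip_width: 0.0077
```

Run:
```python
from pins import *; import pickle
w=shot('wrist'); pickle.dump(w,open('w9.pkl','wb')); print(tcp()[:3,3],ctrl.get_obs()['eef_rot'])
pins(w,(100,80,560,260)); held(w)
plan([.6215,-.214,.09],1.344)
```

```text
[ 0.62085454 -0.21227824  0.09257377] [-1.57238518e+00  2.39238565e-04  1.33838741e+00]
[545.7 133.4] tip cloud None 0 mid ray [ 0.6009 -0.0256  0.028 ]
[188.4 190.8] tip cloud [ 0.5838 -0.2647  0.0353] 145 mid ray [ 0.5837 -0.2642  0.028 ]
[105.5 191.3] tip cloud [ 0.5714 -0.3206  0.0325] 32 mid ray [ 0.5709 -0.3193  0.028 ]
[114.5 258.9] tip cloud None 0 mid ray [ 0.6189 -0.3302  0.028 ]
foot top y 0.0284 slope z,x 0.013 -0.001 x mid 0.0013 end z 0.0364
hole px 277.5 202.0 r 10.5 tool xz [0.0013 0.0245]
plan shift [-0.15, 0.26, -0.1] turn -0.006 from [0.6209, -0.2123, 0.0926] yaw 1.3384
```

Request:
jog_arm:
  targets:
    - [0,[-0.15,0,0.0],-0.005]
    - [0,[-0.15,0,0.0],-0.005]
    - [0,[-0.15,0,0.0],-0.005]
    - [0,[-0.15,0,0.0],-0.005]

```text
time_s: 25.0
ee_pos: [0.6201, -0.2138, 0.0915]
eef_rot: [-1.571, 0.0, 1.343]
force: [-0.2, 0.2, -3.3]
grip_width: 0.0075
```

Run:
```python
from h import *
plan([.6205,-.2139,.053],1.344)
```

```text
plan shift [0.0, 3.85, -0.04] turn -0.001 from [0.6201, -0.2138, 0.0915] yaw 1.3432
```

Request:
jog_arm:
  targets:
    - [0,[0,1,-0.04],0]
    - [0,[0,1.8,-0.04],0]
    - [0,[0,2.4,-0.04],0]
    - [0,[0,2.9,-0.04],0]
    - [0,[0,3.3,-0.04],0]
    - [0,[0,3.7,-0.04],0]
    - [0,[0,4.0,-0.04],0]
    - [0,[0,4.2,-0.04],0]
    - [0,[0,4.3,-0.04],0]
    - [0,[0,4.3,-0.04],0]

```text
time_s: 26.0
ee_pos: [0.6204, -0.2138, 0.0491]
eef_rot: [-1.571, 0.0, 1.343]
force: [-4.8, 2.3, 4.6]
grip_width: 0.0078
```

Request:
jog_arm:
  targets:
    - [4,[0,0,0],0]
    - [4,[0,0,0],0]
    - [4,[0,0,0],0]
    - [4,[0,0,0],0]
    - [4,[0,-4,0],0]
    - [4,[0,-8,0],0]
    - [4,[0,-12,0],0]
    - [4,[4,-13,0],0]
    - [4,[8,-13,0],0]
    - [4,[8,-13,0],0]

```text
time_s: 27.0
ee_pos: [0.6394, -0.132, 0.1789]
eef_rot: [-1.572, -0.001, 1.347]
force: [0.2, -0.5, -0.6]
grip_width: 0.0402
```

Run:
```python
from seated import *; import pickle
w=shot('wrist'); pickle.dump(w,open('w10.pkl','wb')); save(w,'w10.png'); seated(w,(60,80,420,280)); print(tcp()[:3,3])
C=cloud(w)
s=shot('scene'); pickle.dump(s,open('s10.pkl','wb'))
for k in blob(s,RED,(300,110,390,170)): print('bar scene',rect(onz(s,k[:,0],.024)))
for k in blob(s,YEL,(200,180,360,300),500)[:1]: print('lid now',rect(onz(s,k[:,0],.013)))
plan([.503,.36,.22],1.466)
```

```text
web [102 193  19  34] (array([ 610.7, -271.5,   28. ,    9. ]), -13.26) z med 0.0619
web [173 193  15  34] (array([ 624.1, -213.1,   28.1,    8.7]), -12.48) z med 0.0622
[ 0.63887487 -0.13403796  0.17847824]
bar scene (array([545. , 382.4, 146.5,  47.8]), -6.02)
lid now (array([613.2,  33. , 119.2,  65.2]), -89.93)
plan shift [45.24, -4.18, 24.32] turn -0.121 from [0.6386, -0.1354, 0.1783] yaw 1.3447
```

View pics/w10.png

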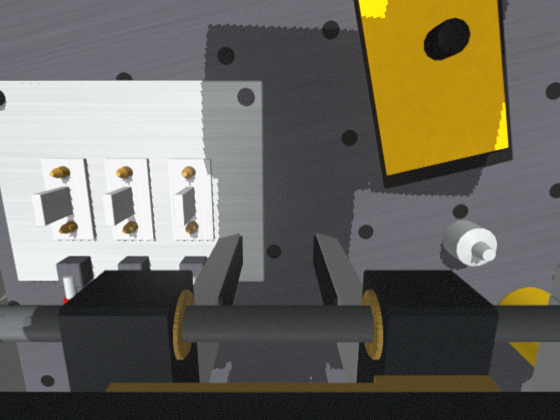

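Request:
jog_arm:
  targets:
    - [5,[45,-4,24.3],-0.12]
    - [5,[45,-4,24.3],-0.12]
    - [5,[45,-4,24.3],-0.12]
    - [5,[45,-4,24.3],-0.12]
    - [5,[45,-4,24.3],-0.12]
    - [5,[45,-4,24.3],-0.12]
    - [5,[45,-4,24.3],-0.12]
    - [5,[45,-4,24.3],-0.12]
    - [5,[45,-4,24.3],-0.12]
    - [5,[45,-4,24.3],-0.12]

```text
time_s: 28.1
ee_pos: [0.5066, 0.3456, 0.2174]
eef_rot: [-1.571, 0.0, 1.462]
force: [-0.2, 0.2, -0.7]
grip_width: 0.0497
```

Request:
jog_arm:
  targets:
    - [5,[0,0,0],0]
    - [5,[0,0,0],0]
    - [5,[0,0,0],0]

```text
time_s: 28.4
ee_pos: [0.5074, 0.3432, 0.217]
eef_rot: [-1.57, 0.001, 1.462]
force: [0.6, -0.2, -0.7]
grip_width: 0.0501
```

```bash
cat > bar.py <<'E'
from h import *
def bar(c):
    C=cloud(c); z=C[...,2]
    hsv=cv2.cvtColor(c['img'],cv2.COLOR_RGB2HSV).astype(int)
    for k in blob(c,RED,None,400):
        M=cv2.fillPoly(np.zeros((420,560),np.uint8),[k],1)
        m=(cv2.dilate(M,np.ones((15,15)))>0)&(z>.014)&(z<.06)
        zt=np.median(z[(M>0)&(z>.014)])
        top=m&(abs(z-zt)<.004); print('bar px',k[:,0].mean(0).round(),'red top ',rect(C[top&(M>0)]),'all top',rect(C[top]),'z',zt.round(4))
E
python3 - <<'E'
from bar import *; import pickle
w=shot('wrist'); pickle.dump(w,open('w11.pkl','wb')); save(w,'w11.png'); print(tcp()[:3,3]); bar(w)
for n in('top','scene'):
    c=shot(n); pickle.dump(c,open(n+'11.pkl','wb'))
    for k in blob(c,RED,(130,150,190,290) if n=='top' else (290,100,390,170)): print(n,rect(onz(c,k[:,0],.024)))
E
```

```text
[0.50748672 0.34312174 0.21714926]
bar px [331. 174.] red top  (array([505.6, 403.7, 213.6,  24.6]), -5.94) all top (array([505. , 403.8, 220.1,  24.6]), -5.94) z 0.0237
scene (array([509.1, 385.9, 219. ,  48.4]), -6.38)
```

View pics/w11.png

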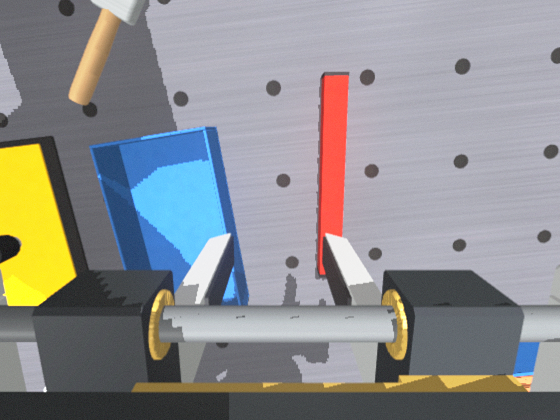

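Run:
```python
from h import *
plan([.5055,.4025,.027],1.467)
```

```text
plan shift [5.86, 19.03, 0.83] turn -0.006 from [0.5074, 0.3434, 0.2173] yaw 1.4613
```

Request:
jog_arm:
  targets:
    - [5,[3,2,0.5],-0.005]
    - [5,[5.85,4,0.8],-0.005]
    - [5,[5.85,9,0.8],-0.005]
    - [5,[5.85,14,0.8],-0.005]
    - [5,[5.85,18,0.8],-0.005]
    - [5,[5.85,19,0.8],-0.005]
    - [5,[5.85,19,0.8],-0.005]
    - [1.5,[5.85,19,0.8],-0.005]
    - [1.5,[5.85,19,0.8],-0.005]
    - [1.5,[5.85,19,0.8],-0.005]
  grip_force: 50

```text
time_s: 29.55
ee_pos: [0.5057, 0.4042, 0.0293]
eef_rot: [-1.573, -0.002, 1.468]
force: [-0.0, -0.1, 0.1]
grip_width: 0.0293
```

Request:
jog_arm:
  targets:
    - [1.5,[0,0,0],0]
    - [1.5,[0,0,0],0]
    - [1.5,[0,0,0],0]
    - [1.5,[0,-4,0],0]
    - [1.5,[0,-9,0],0]
    - [1.5,[0,-14,0],0]
    - [1.5,[0,-17,0],0]

```text
time_s: 30.25
ee_pos: [0.5054, 0.4042, 0.2019]
eef_rot: [-1.574, -0.003, 1.468]
force: [0.3, 0.1, -3.2]
grip_width: 0.0234
```

Run:
```python
from h import *
print(ctrl.get_obs()['force'],ctrl.get_obs()['grip_width'])
plan([.50,.0,.20],.6); plan([.548,-.258,.15],-.227)
```

```text
[ 0.30144725  0.11843274 -3.20841901] 0.02342731766890858
plan shift [-40.26, 0.08, -3.6] turn 0.868 from [0.5054, 0.4042, 0.2019] yaw 1.4684
plan shift [-65.45, 5.03, -10.99] turn 1.695 from [0.5054, 0.4042, 0.2019] yaw 1.4684
```

Request:
jog_arm:
  targets:
    - [1.5,[-65.4,1,-9.5],1.695]
    - [1.5,[-65.4,1,-9.5],1.695]
    - [1.5,[-65.4,1,-9.5],1.695]
    - [1.5,[-65.4,1,-9.5],1.695]
    - [1.5,[-65.4,1,-9.5],1.695]
    - [1.5,[-65.4,1,-9.5],1.695]
    - [1.5,[-65.4,1,-9.5],1.695]
    - [1.5,[-65.4,1,-9.5],1.695]
    - [1.5,[-65.4,1,-9.5],1.695]
    - [1.5,[-65.4,1,-9.5],1.695]

```text
time_s: 31.25
ee_pos: [0.5254, -0.0976, 0.19]
eef_rot: [-1.571, -0.0, -0.038]
force: [1.0, 1.3, -3.9]
grip_width: 0.0231
```

Run:
```python
from h import *
plan([.5364,-.256,.12],-.227)
```

```text
plan shift [1.69, 7.0, -15.79] turn 0.189 from [0.5254, -0.0976, 0.19] yaw -0.0378
```

Request:
jog_arm:
  targets:
    - [1.5,[0.5,0,-5],0.06]
    - [1.5,[1,1,-10],0.12]
    - [1.5,[1.7,2,-15],0.189]
    - [1.5,[1.7,4,-15.8],0.189]
    - [1.5,[1.7,7,-15.8],0.189]
    - [1.5,[1.7,7,-15.8],0.189]
    - [1.5,[1.7,7,-15.8],0.189]

```text
time_s: 31.95
ee_pos: [0.5379, -0.2539, 0.1204]
eef_rot: [-1.571, 0.0, -0.22]
force: [0.2, 0.4, -2.5]
grip_width: 0.0235
```

Run:
```python
from h import *; import pickle
w=shot('wrist'); pickle.dump(w,open('w12.pkl','wb')); save(w,'w12.png'); print(tcp()[:3,3])
C=cloud(w); T=w['c2w']@np.linalg.inv(w['mount']); f=(C-T[:3,3])@T[:3,:3]
for k in blob(w,RED,(200,50,360,300),300):
    M=cv2.fillPoly(np.zeros((420,560),np.uint8),[k],1)>0; P=f[M&(f[...,1]>-.02)&(f[...,1]<.04)]
    print('held bar tool y med',np.median(P[:,1]),'x',np.percentile(P[:,0],[1,99]),'end z',np.percentile(P[:,2],99.5),'slope',np.polyfit(P[:,2],P[:,1],1)[0],np.polyfit(P[:,2],P[:,0],1)[0])
plan([.5364,-.256,.046],-.227)
```

```text
[ 0.53836741 -0.25400901  0.12132118]
held bar tool y med 0.005061144899372222 x [-0.01004185  0.01252553] end z 0.10209586975252508 slope -0.0013595748955943087 -0.00203007100882534
plan shift [-0.16, 7.53, -0.23] turn 0.007 from [0.5384, -0.254, 0.1213] yaw -0.2202
```

View pics/w12.png

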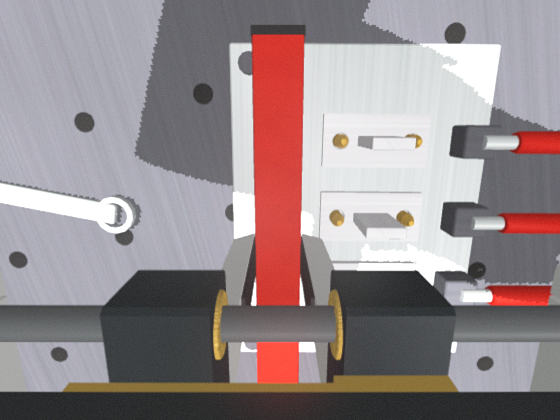

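Request:
jog_arm:
  targets:
    - [1.5,[-0.15,3,-0.2],0.006]
    - [1.5,[-0.15,5.5,-0.2],0.006]
    - [1.5,[-0.15,7,-0.2],0.006]
    - [1.5,[-0.15,7.5,-0.2],0.006]
    - [1.5,[-0.15,7.6,-0.2],0.006]
    - [1.5,[-0.15,7.7,-0.2],0.006]
    - [1.5,[-0.15,7.7,-0.2],0.006]

```text
time_s: 32.7
ee_pos: [0.5364, -0.256, 0.0438]
eef_rot: [-1.571, -0.001, -0.227]
force: [-0.5, -0.4, -2.9]
grip_width: 0.0236
```

Request:
jog_arm:
  targets:
    - [1.5,[0,0.1,0],0]
    - [1.5,[0,0.2,0],0]
    - [1.5,[0,0.2,0],0]

```text
time_s: 33.0
ee_pos: [0.5365, -0.256, 0.0437]
eef_rot: [-1.571, -0.002, -0.227]
force: [-10.1, 5.2, 21.1]
grip_width: 0.0236
```

Request:
jog_arm:
  targets:
    - [3.6,[0,-0.1,0],0]
    - [3.6,[0,-0.1,0],0]
    - [3.6,[0,-0.1,0],0]
    - [3.6,[0,-3,0],0]
    - [3.6,[0,-6,0],0]
    - [0,[-4,-6,0.5],0]
    - [0,[-4.8,-6,0.5],0]
    - [0,[-4.8,-6,0.5],0]
    - [0,[-4.8,-6,0.5],0]
    - [0,[-4.8,-6,0.5],0]

```text
time_s: 34.0
ee_pos: [0.491, -0.2404, 0.1005]
eef_rot: [-1.571, -0.0, -0.227]
force: [-0.5, 0.0, 0.7]
grip_width: 0.0011
```

Run:
```python
from bar import *; from seated import seated
w=shot('wrist'); bar(w); seated(w,(300,60,480,300)); plan([.5364-.0467,-.256+.0108,.038],-.227); print(ctrl.get_obs()['grip_width'])
```

```text
bar px [349. 169.] red top  (array([ 546.6, -215.6,  135.8,   24.8]), 76.93) all top (array([ 547. , -213.8,  139.6,   25. ]), 76.97) z 0.0386
web [454 142  26  15] (array([ 614.8, -211.3,   11. ,    8.1]), -13.03) z med 0.0621
web [443 235  37  18] (array([ 607.4, -271. ,   23.5,    9.1]), -12.71) z med 0.0619
plan shift [-0.0, 6.25, -0.5] turn 0.0 from [0.4908, -0.2403, 0.1005] yaw -0.2267
0.00025026822635322674
```

Request:
jog_arm:
  targets:
    - [0,[0,3,-1],0]
    - [0,[0,6,-1],0]
    - [0,[0,6.2,-1],0]
    - [0,[1,6.2,-1],0]
    - [0,[2,6.2,-1],0]
    - [0,[2.6,6.2,-1],0]
    - [0,[3.1,6.2,-1],0]
    - [0,[3.5,6.2,-1],0]
    - [0,[3.9,6.2,-1],0]
    - [0,[4.2,6.2,-1],0]

```text
time_s: 35.05
ee_pos: [0.5292, -0.2593, 0.0389]
eef_rot: [-1.571, 0.0, -0.227]
force: [-4.8, 0.9, 3.9]
grip_width: 0.0005
```

Request:
jog_arm:
  targets:
    - [0,[0.1,0,0],0]
    - [0,[0.2,0,0],0]
    - [0,[0.3,0,0],0]
    - [0,[0.3,0,0],0]

```text
time_s: 35.45
ee_pos: [0.532, -0.26, 0.0388]
eef_rot: [-1.571, -0.0, -0.227]
force: [-2.7, 1.0, 2.0]
grip_width: 0.0005
```

Request:
jog_arm:
  targets:
    - [0,[0.1,0,0],0]
    - [0,[0.2,0,0],0]
    - [0,[0.3,0,0],0]
    - [0,[0.3,0,0],0]

```text
time_s: 35.85
ee_pos: [0.5341, -0.2604, 0.0388]
eef_rot: [-1.57, 0.002, -0.227]
force: [-10.1, 2.9, 7.7]
grip_width: 0.0006
```

Request:
jog_arm:
  targets:
    - [0,[0.1,0,0],0]
    - [0,[0.1,0,0],0]

```text
time_s: 36.05
ee_pos: [0.5342, -0.2605, 0.0388]
eef_rot: [-1.57, 0.005, -0.227]
force: [-18.2, 5.3, 14.3]
grip_width: 0.0003
```

Request:
jog_arm:
  targets:
    - [0,[-1,0,0],0]
    - [0,[-2,-2,0],0]
    - [0,[-2,-7,0],0]
    - [0,[-2,-12,-2],0]
    - [0,[-2,-14,-6],0]
    - [0,[-2,-14,-7],0]
    - [0,[-2,-14,-7],0]
    - [0,[-2,-14,-7],0]

```text
time_s: 36.85
ee_pos: [0.5004, -0.3237, 0.1773]
eef_rot: [-1.57, 0.002, -0.227]
force: [0.7, -0.5, 0.3]
grip_width: 0.0009
```

Run:
```python
from bar import *; from seated import seated; import pickle
w=shot('wrist'); pickle.dump(w,open('w13.pkl','wb')); save(w,'w13.png'); bar(w); seated(w,(280,60,480,330)); print(tcp()[:3,3])
C=cloud(w); z=C[...,2]; a=-.2265; ex=np.array([np.cos(a),np.sin(a)]); ey=np.array([-ex[1],ex[0]])
F=(C[...,:2]-[.6105,-.2716])@np.c_[ex,ey]
m=(abs(z-.021)<.0025)&(F[...,0]>-.06)&(F[...,0]<.045)&(abs(F[...,1])<.09)
for y in (-.06,0,.06):
    q=F[m&(abs(F[...,1]-y)<.018)]; print('foot x range at',y,np.percentile(q[:,0],[1,99]).round(4),len(q))
m=(abs(z-.0387)<.003)&(F[...,0]>-.08)&(F[...,0]<-.02)&(abs(F[...,1])<.14)
P=F[m]; print('bar in station1',np.percentile(P,[.5,99.5],axis=0).round(4))
```

```text
bar px [328. 116.] red top  (array([ 558.4, -266.2,  197.6,   24.5]), 77.05) all top (array([ 558.1, -267.7,  200.7,   24.5]), 77.07) z 0.0386
bar px [521. 188.] red top  (array([ 718.1, -357.7,   59.1,   13.9]), -13.02) all top (array([ 713.7, -356.4,   68.3,   14.5]), -13.02) z 0.0433
bar px [527. 120.] red top  (array([ 728.5, -299.5,   54. ,   14.1]), -12.87) all top (array([ 723.6, -297.9,   64.1,   15. ]), -12.92) z 0.0433
bar px [533.  45.] red top  (array([ 735.7, -239.5,   43.3,   14.2]), -12.93) all top (array([ 731.5, -238. ,   52.2,   15.3]), -12.97) z 0.0432
web [376 114  40  10] (array([ 610.3, -271.9,   28.4,    7.1]), -13.31) z med 0.0625
web [371 186  38  12] (array([ 596.8, -330.1,   27.9,    8.1]), -12.79) z med 0.0624
[ 0.50055368 -0.3234352   0.17728103]
foot x range at -0.06 [-0.0361  0.0396] 2103
foot x range at 0 [-0.0364  0.0395] 2751
foot x range at 0.06 [-0.0364  0.0397] 2709
bar in station1 [[-0.064  -0.1071]
 [-0.0272  0.0913]]
```

View pics/w13.png

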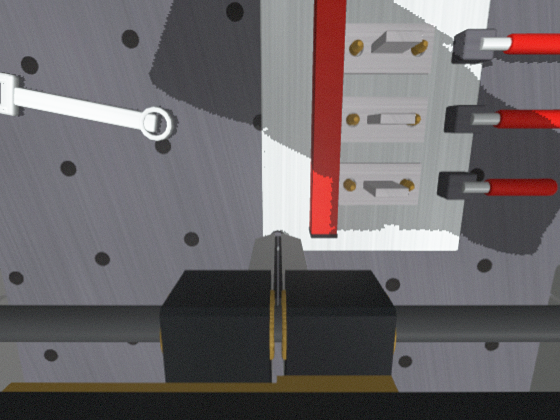

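Run:
```python
from h import *
plan([.535,.0,.2],0.0)
```

```text
plan shift [-3.9, -2.23, 32.29] turn -0.226 from [0.5006, -0.3234, 0.1773] yaw -0.2262
```

Request:
jog_arm:
  targets:
    - [6,[-0.5,-2.2,4],-0.03]
    - [6,[-1,-2.2,8],-0.06]
    - [6,[-2,-2.2,16],-0.12]
    - [6,[-3.9,-2.2,32.3],-0.226]
    - [6,[-3.9,-2.2,32.3],-0.226]
    - [6,[-3.9,-2.2,32.3],-0.226]
    - [6,[-3.9,-2.2,32.3],-0.226]
    - [6,[-3.9,-2.2,32.3],-0.226]
    - [6,[-3.9,-2.2,32.3],-0.226]
    - [6,[-3.9,-2.2,32.3],-0.226]

```text
time_s: 37.9
ee_pos: [0.5349, -0.0013, 0.2003]
eef_rot: [-1.571, 0.001, -0.001]
force: [-0.1, -0.4, -0.8]
grip_width: 0.06
```

```bash
cat > lid.py <<'E'
from h import *
def lid(c):
    C=cloud(c); z=C[...,2]
    k=blob(c,lambda h,s,v:(h>18)&(h<36)&(s>100)&(v>60),None,3000)[0]; M=cv2.fillPoly(np.zeros((420,560),np.uint8),[cv2.convexHull(k)],1)>0
    zp=np.median(z[M]); print('plate z',zp.round(4),rect(C[M&(abs(z-zp)<.004)]),'px',k[:,0].min(0),k[:,0].max(0))
    kn=M&(z>zp+.028)&(z<zp+.045); P=C[kn]; print('knob',rect(P),np.median(P,0).round(4),len(P))
E
python3 - <<'E'
from lid import *; import pickle
w=shot('wrist'); pickle.dump(w,open('w14.pkl','wb')); save(w,'w14.png'); print(tcp()[:3,3]); lid(w)
E
```

```text
[ 0.53495567 -0.00173142  0.20039284]
plate z 0.0127 (array([537.5,  36.1, 213. , 118.3]), 0.56) px [173  97] [387 214]
knob (array([537.3,  36.3,  27. ,  26.1]), 89.15) [0.5372 0.037  0.0484] 684
```

View pics/w14.png

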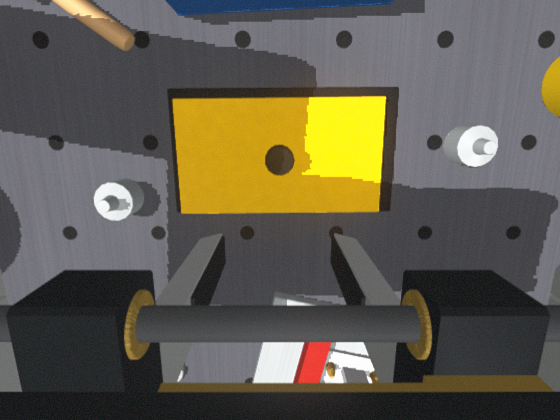

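Run:
```python
from h import *
plan([.5363,.0374,.040],.008)
```

```text
plan shift [0.14, 16.04, 3.91] turn -0.01 from [0.535, -0.0017, 0.2004] yaw -0.0015
```

Request:
jog_arm:
  targets:
    - [6,[0.15,3,2],-0.01]
    - [6,[0.15,8,3.9],-0.01]
    - [6,[0.15,13,3.9],-0.01]
    - [6,[0.15,15.5,3.9],-0.01]
    - [6,[0.15,16,3.9],-0.01]
    - [6,[0.15,16,3.9],-0.01]
    - [2,[0.15,16,3.9],-0.01]
    - [2,[0.15,16,3.9],-0.01]
    - [2,[0.15,16,3.9],-0.01]
    - [2,[0.15,16,3.9],-0.01]
  grip_force: 35

```text
time_s: 38.95
ee_pos: [0.537, 0.0379, 0.0415]
eef_rot: [-1.571, -0.001, 0.009]
force: [0.8, 0.4, 0.8]
grip_width: 0.0312
```

Request:
jog_arm:
  targets:
    - [2,[0,0,0],0]
    - [2,[0,0,0],0]
    - [2,[0,0,0],0]
    - [2,[0,-4,0],0]
    - [2,[0,-8,0],0]
    - [2,[0,-12,0],0]
    - [2,[0,-12,0],0]

```text
time_s: 39.65
ee_pos: [0.5385, 0.038, 0.1657]
eef_rot: [-1.571, -0.008, 0.009]
force: [0.7, 0.7, -4.6]
grip_width: 0.0273
```

Run:
```python
from h import *
print(ctrl.get_obs()['force'],ctrl.get_obs()['grip_width'])
plan([.538,.2315,.16],.044)
w=shot('wrist'); C=cloud(w); z=C[...,2]; T=tcp()
m=(abs(z-.0575)<.004)&(C[...,1]>.15)&(C[...,1]<.31)&(C[...,0]>.42)&(C[...,0]<.66)
print('rim',rect(C[m]),m.sum())
k=blob(w,lambda h,s,v:(h>18)&(h<36)&(s>100)&(v>60),None,3000)[0]; M=cv2.fillPoly(np.zeros((420,560),np.uint8),[k],1)>0
f=(C-T[:3,3])@T[:3,:3]; y=np.median(f[M][:,1]); P=f[M&(abs(f[...,1]-y)<.006)]
print('lid tool y',y,cv2.minAreaRect((P[:,[0,2]]*1000).astype(np.float32)),'slopes',np.linalg.lstsq(np.c_[P[:,[0,2]],np.ones(len(P))],P[:,1],rcond=None)[0])
```

```text
[ 0.65648945  0.725871   -4.56915388] 0.02726963797951676
plan shift [0.12, 0.57, 19.35] turn -0.035 from [0.5385, 0.038, 0.1657] yaw 0.0094
rim (array([541. , 187.8, 206.7,  21.9]), 2.53) 1875
lid tool y 0.025572536162763698 ((2.6700820922851562, 13.848974227905273), (87.1546630859375, 212.47862243652344), 89.7937240600586) slopes [-0.00512497 -0.00063323  0.02562257]
```

Request:
jog_arm:
  targets:
    - [2,[0,0,4],-0.01]
    - [2,[0,0,9],-0.02]
    - [2,[0.02,0,14],-0.035]
    - [2,[0.02,0,18],-0.035]
    - [2,[0.02,0,19.5],-0.035]
    - [2,[0.02,2,19.5],-0.035]
    - [2,[0.02,4,19.5],-0.035]
    - [2,[0.02,4.5,19.5],-0.035]
    - [2,[0.02,4.5,19.5],-0.035]
    - [2,[0.02,4.5,19.5],-0.035]

```text
time_s: 40.7
ee_pos: [0.5354, 0.2327, 0.1162]
eef_rot: [-1.571, -0.0, 0.044]
force: [0.2, 0.9, -4.7]
grip_width: 0.0271
```

Run:
```python
from h import *
plan([.537,.2335,.092],.044)
w=shot('wrist'); C=cloud(w); z=C[...,2]; T=tcp(); save(w,'w15.png')
k=blob(w,lambda h,s,v:(h>18)&(h<36)&(s>100)&(v>60),None,3000)[0]; M=cv2.fillPoly(np.zeros((420,560),np.uint8),[k],1)>0
y=np.median(z[M]); print('lid',y,rect(C[M&(abs(z-y)<.005)]))
```

```text
plan shift [0.17, 2.42, 0.08] turn -0.0 from [0.5354, 0.2327, 0.1162] yaw 0.0438
lid 0.08746212841766927 (array([536.1, 246.3, 212.3,  87. ]), 2.49)
```

View pics/w15.png

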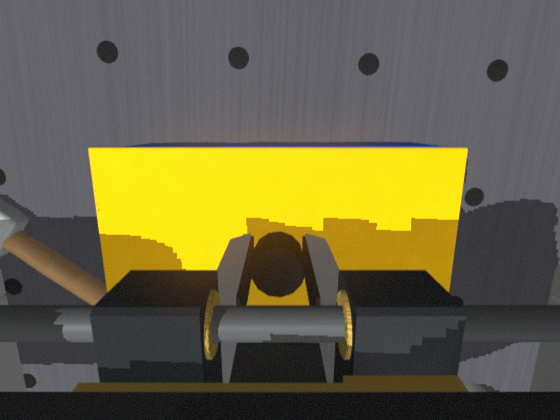

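Request:
jog_arm:
  targets:
    - [2,[0.28,0,0.17],0]
    - [2,[0.28,1,0.17],0]
    - [2,[0.28,1.6,0.17],0]
    - [2,[0.28,2.0,0.17],0]
    - [2,[0.28,2.3,0.17],0]
    - [2,[0.28,2.5,0.17],0]
    - [2,[0.28,2.5,0.17],0]

```text
time_s: 41.45
ee_pos: [0.5377, 0.2347, 0.0905]
eef_rot: [-1.571, 0.0, 0.044]
force: [0.3, -0.1, -2.8]
grip_width: 0.0273
```

Request:
jog_arm:
  targets:
    - [2,[0,0.1,0],0]
    - [2,[0,0.2,0],0]
    - [2,[0,0.3,0],0]
    - [2,[0,0.3,0],0]

```text
time_s: 41.85
ee_pos: [0.538, 0.2348, 0.0893]
eef_rot: [-1.571, -0.001, 0.044]
force: [-5.9, -2.4, 11.1]
grip_width: 0.0274
```

Seated as expected at ~0.089. Release, rise and check everything.

Request:
jog_arm:
  targets:
    - [6,[0,0,0],0]
    - [6,[0,0,0],0]
    - [6,[0,0,0],0]
    - [6,[0,0,0],0]
    - [6,[0,-5,0],0]
    - [6,[0,-10,0],0]
    - [6,[0,-14,-2],0]
    - [6,[0,-14,-4],0]
    - [6,[0,-14,-4],0]
    - [6,[0,-14,-4],0]

```text
time_s: 42.85
ee_pos: [0.5394, 0.1948, 0.2272]
eef_rot: [-1.571, 0.001, 0.044]
force: [-0.1, -0.7, -0.2]
grip_width: 0.0597
```

Run:
```python
from lid import *; from seated import seated
w=shot('wrist'); lid(w); t=shot('top'); s=shot('scene'); save(s,'s16.png'); save(t,'t16.png')
seated(t,(350,130,460,230))
for k in blob(t,RED,(345,135,460,240)): print('top red',rect(onz(t,k[:,0],.039)))
for k in blob(s,RED,(100,270,330,420)): print('scene red',rect(onz(s,k[:,0],.039)))
print(ctrl.get_obs()['time_s'])
```

```text
plate z 0.0607 (array([539.3, 233. , 212.2, 117.9]), 2.47) px [165  95] [393 218]
knob (array([539.2, 233.1,  27.6,  26.2]), -88.03) [0.539  0.2336 0.0965] 784
web [384 167   6  12] (array([ 621.3, -214.1,   26.9,    8.1]), -14.61) z med 0.0624
web [407 172   6  12] (array([ 608.1, -273.1,   27.4,    9.3]), -15.27) z med 0.0617
web [429 177   6  11] (array([ 594.9, -329.6,   28.2,    8.7]), -13.89) z med 0.0624
top red (array([ 553.8, -261.6,  212.6,   25.9]), 77.04)
top red (array([ 705.8, -359.1,   39.4,   14.8]), -13.29)
scene red (array([ 563. , -260.8,  211.4,   29.4]), 75.0)
scene red (array([ 745.7, -244. ,   59.3,   14.7]), -13.07)
scene red (array([ 719.7, -299.1,   33.8,   14.7]), -10.73)
43.0
```

View pics/s16.png

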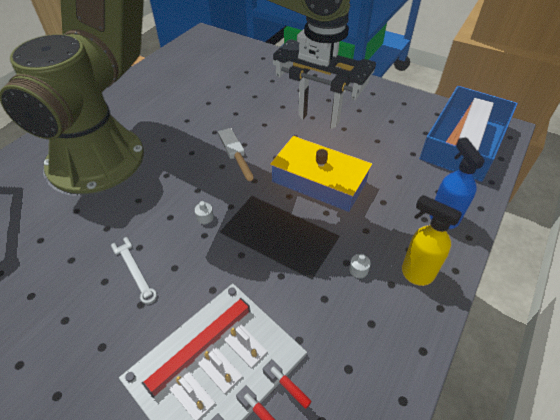

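Run:
```python
from h import *
for n in ('top','scene'):
    c=shot(n); C=cloud(c); z=C[...,2]; a=-.2265; ex=np.array([np.cos(a),np.sin(a)]); ey=np.array([-ex[1],ex[0]])
    F=(C[...,:2]-[.6105,-.272])@np.c_[ex,ey]
    m=(abs(z-.0385)<.003)&(F[...,0]>-.08)&(F[...,0]<-.036)&(abs(F[...,1])<.14); P=F[m]
    print(n,'bar',rect(P),np.median(z[m]))
    m=(z>.055)&(z<.07)&(abs(F[...,0])<.04)&(abs(F[...,1])<.09)
    k,l,st,ce=cv2.connectedComponentsWithStats(m.astype(np.uint8))
    for i in range(1,k):
        if st[i,4]>20: print('  web',rect(F[l==i]))
plan([.50,-.27,.22],-.227)
```

```text
top bar (array([-54.5,   1.3, 219.5,  25.7]), -89.8) 0.0387714110074715
  web (array([-2.1, 58.8, 28.3,  8.1]), -2.01)
  web (array([-2. , -1.6, 27.3,  8.5]), -2.23)
  web (array([ -1.9, -59.8,  28.8,   8.9]), -0.53)
scene bar (array([-52.2,   0.4, 219. ,  25.5]), 89.97) 0.03786622479671986
  web (array([-0.7, 57.2, 27.9,  8. ]), 0.72)
  web (array([-0.5, -2.2, 27.9,  7.6]), 0.79)
  web (array([ -0.3, -61.7,  29.1,   8. ]), -0.12)
plan shift [-6.02, 0.73, -46.31] turn 0.272 from [0.5394, 0.1953, 0.2271] yaw 0.0449
```

```bash
python3 -c "
from h import *
print(ctrl.hand_in())"
```

```text
the job is handed in; nothing more can be done
None
```

The job is done and handed in at about 43 s of the 210 s allowed; the hand-in gave no verdict. The yellow lid went to the mat, all three brackets onto their pins, the straightedge against their ends, and the lid back on the box.

- **Brackets:** in the final views all three web tops stand at about 62 mm, against 63 mm expected. They are about 60 mm apart. The wrist camera had them square to within about 0.01 rad of the fixture. The top view showed up to 2° more, but its webs are only a few pixels wide, so I relied on the wrist camera.
- **Straightedge:** it lies 51.7 to 52.5 mm to the free side of the middle bracket in the three views, where flush is 52 mm. It is within about 3 mm of centred on the row, and parallel to within about 0.005 rad.
- **Lid:** it sits within 1 mm of the box centre, with the plate top at 60.7 mm against 61 mm expected, and its yaw matches the box to about 0.2°.
- **Bystanders and robot:** the two weights, the wrench and the brush look unmoved in the last scene picture, but I did not measure them again. The gripper ended open, clear above the lid and touching nothing.
- **Readings that disagreed:** the three cameras differ by 1 to 4 mm in absolute position, so I compared parts only within one view. I saw no knock and no lost grip.

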